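# Weigh a sample tin and shut it in a sprung-lid chamber

## Robot

A 6-joint arm with a two-finger parallel gripper is mounted at the origin on the work surface. World frame = base frame: x ahead of the robot, y to its left, z up, the work surface at z = 0. Lengths are in mm, angles in rad, forces in N, time in s.
With the tool pointing down it reaches from about 350 to 800 mm from the base axis. Payload 7.3 kg.
Tool frame: the origin (TCP) lies at the very end of the fingers, on their centre line; the grasp point (between the pads) lies 19 mm behind it; z points along the fingers, y is the direction in which the jaws open and shut (so a half turn about z gives the same grasp; the last joint's range is limited). The gripper opens to 85 mm and grips with 20 to 120 N. Pads are 22 mm wide; open, the fingers measure 114 mm over their backs; the gripper's body (76 mm by 85 mm) begins 54 mm behind the grasp point. The pads swing forward as they close: fully open they stand 13 mm farther back than shut.
Start: joints at [1.147, 0.342, 1.524, -0, 1.275, -0.146], TCP at [143.961, 504.896, 231.322] pointing down, gripper open.
Joint ranges: [-2.53, 2.53], [-0.77, 2.02], [0.04, 2.7], [-1, 4.14], [0.28, 2.66], [-3.11, 3.11]. Speed limits (rad/s): [2.57, 2.57, 3.14, 3.14, 3.14, 3.14].

## Interface

Orientations are given as a rotation vector (axis times angle).
In Python, from workcell import arm, optics, order gives the robot as it stands.
- The arm moves only by the shell command python3 -m creep 'ROWS' [OPENING] [FORCE]. ROWS is JSON, a list of rows, each a list of 2 entries, a list of its own where there are three numbers: the shift along the tool's x, y, z in m, then the turn, a rotation vector about the tool's x, y, z in degrees. A call has 1 to 12 rows; each row is the pose to reach, as a shift and turn from the pose measured when the call began, along the tool's axes at that moment; what a row does not reach only later rows make up. A row lasts 1/8 s, in which the tool goes at most 62.5 mm and 10.7 degrees, less where a joint would pass 70% of its speed; a pose out of reach is approached as far as the arm can. A call with a gripper value outside its range is refused whole. OPENING is the closure, from 0 (fully open) to 1 (shut), set as the call begins (- or left out, the last holds). The fingers move at their own pace and stop on an object; FORCE is the grip in N (left out, the last holds). Time passes only in rows, so rows that repeat a pose let the fingers close. It gives the time, the measured TCP pose, the force and the opening at its end, in the units of the state.
- arm.get_obs(): the state, without advancing time (a new reading comes with each control period).
- optics.capture(name): name is "scene" or "top" or "wrist"; returns the picture (420x560x3 uint8, red, green, blue); there is no depth.
- optics.camera_model(name): a dict with "mtx" (3x3 intrinsics, pixels), "view" (4x4, takes a point from world to camera coordinates). Camera axes: x right, y up, looking along -z (the intrinsics and any distortion apply to the point x, -y, -z); pixel columns grow to the right and rows downward; lengths in mm; the calibration is good to about 2 mm. A picture is of the moment at which its call begins: read the wrist's pose just before it. camera_model takes no time and is no camera call; for the wrist camera it gives the pose at the moment of the call.
- order.hand_in(): hands the job in, once; it reports no verdict.
The state is a dict: "t": time; "q": joint angles; "dq": joint speeds; "joint_torque": joint torques, N m; "tcp_pos": TCP position; "tcp_rot": TCP orientation; "force": force on the tool from outside, world axes, zero at the start; "wrist_torque": the same for the moment, N m; "width": opening from 0.0 (shut) to 1.0 (fully open).
Only numpy, scipy, OpenCV 4.12 (cv2) and the standard library are available. Lean on these libraries where they do the work, as an engineer would, in place of code of your own. Each camera call takes 0.05 s, during which the arm holds its last target.

## Task

Press the black button so the chamber's sprung lid pops up, steady the lid and lead it back gently until it rests fully open. Lift the tall tin out of the rack and stand it in the middle of the balance pan, let go of it there for about a second, then take it again by its broad faces and set it down gently, upright, on the floor of the chamber with one broad face towards the button. Finally bring the lid over without slamming it and press it down until it latches; leave the short tins, the beaker and the marker pen where they are.

Things in the scene. Friction and masses are not known exactly. Their poses are not given: they have to be found in the camera images.
- chamber_floor (a point): Floor centre of a fixed grey instrument's chamber, 25 above the bench; x from the button end (nearest the robot) to the hinge end, y across, z up. Inside: x -50 to 50, y -33 to 33 (too narrow for fingers past the tall tin's ends), 74 deep; rim 99 above the bench. Body x -130 to 90, y -45 to 45. With the lid raised, springy lifter arms at y = -39 and 39, x 32 to 60 stand up to 18 above the rim.
- release_top (a point): Centre of the top of the round black push button, 30 in diameter, 110 above the bench, at x = -102 from the chamber centre, 32 in front of the lid's front edge. Pressed straight down it travels 6; about 5 N presses it fully. The lid is let go after about 2.
- release (a joint): How far the button is pressed, in m: 0 up, 0.006 fully down.
- lid (a joint): Lid angle, rad: 0 shut and latched, grows as it opens. Released, springs lift it to 0.5 and act no further: it stays ajar. Past 1.6 it falls back to its stop at 1.75 and rests. Brought forward past 1.5 it falls, damped, in about 1 s onto the springs at 0.5; pressed down near its front edge till flush (about 8 N) it latches by itself at 0.
- lid_hinge (a point): Middle of the lid's hinge axis, 100 above the bench, at x = 62 from the chamber centre; the axis lies along the instrument's y. This frame turns with the lid; when shut its x is the instrument's x.
- lid_edge (a point): Middle of the lid's lower front edge, 132 from the hinge axis. The white lid is a plate 132 long, 92 wide, 8 thick, its underside 1 above the hinge axis when shut. A latch hook 30 wide hangs 15 below it, 124 from the hinge. Pushing this edge from the button side towards the hinge raises the ajar lid; open, the lid stands up behind the chamber to 235 above the bench.
- pan (a point): Centre of the top of the balance's round steel pan, 100 in diameter, 42 above the bench. The balance is a fixed white box 150 by 120, 32 high.
- tall_tin_mid (a point): Centre of the tall closed aluminium tin: a block 56 long (its x), 30 wide (its y), 64 tall (its z), 0.13 to 0.25 kg. This point is 32 above its underside. Its broad faces are the two 56 by 64 faces, facing its +-y. It stands in one of the three bays of the rack.
- rack: Fixed plywood rack, origin on the bench under its centre: floor 4 thick, 62 along x, 132 along y; four upright dividers 4 thick, reaching 64 above the bench, part three bays side by side (centres y = -43, 0, 43), each 39 wide and open at both x ends. In a bay the tall tin can be gripped only by its narrow ends (along x).
- short_tin_a_mid (a point): Centre of a short aluminium tin, 42 by 30 and 42 tall, in another bay of the rack; leave it.
- short_tin_b_mid (a point): Centre of the other short tin, same size; leave it.
- beaker: Clear beaker, 70 in diameter, 85 high, loose on the bench; origin at the centre of its underside; leave it.
- marker: Marker pen, 130 long along its x, 13 thick, lying on the bench; origin under its middle; leave it.
Things that resemble listed ones, but are neither listed nor needed, are in the scene too. Leave any purple look-alike of the part that bears tall_tin_mid alone.

How it is judged:
By the outcome, as a careful person would: the job done as asked, in the order asked, and still so for the second after the job is handed in, with the robot touching nothing.
It also fails if it takes over 72 s, if anything falls off the work surface, if the arm or the gripper's body presses on something with over 40 N, if the wrist force passes 120 N, or if a joint passes its speed limit or range.

## Working session

There is one attempt and no reset: what is moved stays moved. The work goes in short steps, Python scripts to look and compute and a shell command to move; the robot and the scene stay as the last step left them, time stands still between calls to the robot, and variables do not carry over. Pictures are saved under pics/ and viewed, and the job is handed in when it is done.

```bash
ls; mkdir -p pics
python3 - <<'E'
from workcell import arm, optics, order
import cv2
o=arm.get_obs(); print(o)
for n in("scene","top"):
    m=optics.camera_model(n); print(n,m)
    im=optics.capture(n); cv2.imwrite(f"pics/{n}0.png",im[:,:,::-1])
E
```

```text
pics
{'t': 0.0, 'q': array([ 1.14702895e+00,  3.42723326e-01,  1.52501688e+00,  4.66738708e-05,
        1.27537907e+00, -1.46034667e-01]), 'dq': array([-5.65562077e-04,  7.25893617e-04, -4.40525345e-04, -1.22386263e-03,
        5.63522756e-05, -1.79385806e-03]), 'joint_torque': array([ 4.99400339e-04, -4.33672929e+01, -2.46015018e+01, -1.47221813e-04,
        7.90809077e-03,  5.04613823e-06]), 'tcp_pos': array([143.76177948, 504.52523117, 230.62568441]), 'tcp_rot': array([-4.34816485e-01, -3.11087912e+00,  2.28130356e-03]), 'force': array([ 0.9652419 , -0.18038369, -0.76400162]), 'wrist_torque': array([-0.0367506 ,  0.00525238,  0.05691132]), 'width': 0.9982823348239017}
scene {'mtx': array([[415.4634534 ,   0.        , 276.84944999],
       [  0.        , 415.4634534 , 210.28651391],
       [  0.        ,   0.        ,   1.        ]]), 'view': array([[ 2.19319512e-01,  9.75583931e-01,  1.16165938e-02,
        -1.88923608e+02],
       [-6.31726291e-01,  1.32923664e-01,  7.63710150e-01,
         2.68972419e+02],
       [ 7.43519230e-01, -1.74835045e-01,  6.45454771e-01,
        -1.32039849e+03],
       [ 0.00000000e+00,  0.00000000e+00,  0.00000000e+00,
         1.00000000e+00]])}
top {'mtx': array([[501.17755741,   0.        , 288.02240961],
       [  0.        , 501.17755741, 210.11943157],
       [  0.        ,   0.        ,   1.        ]]), 'view': array([[-9.35910592e-03, -9.99605600e-01, -2.64773655e-02,
         1.01253640e+02],
       [ 9.88603875e-01, -1.32281577e-02,  1.49957975e-01,
        -5.92829284e+02],
       [-1.50249078e-01, -2.47721535e-02,  9.88337774e-01,
        -1.00002485e+03],
       [ 0.00000000e+00,  0.00000000e+00,  0.00000000e+00,
         1.00000000e+00]])}
```

View pics/scene0.png

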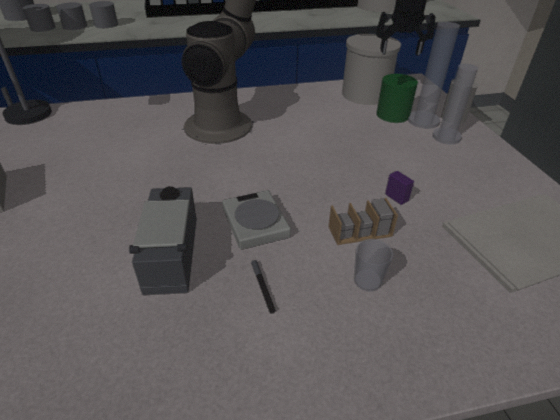

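View pics/top0.png

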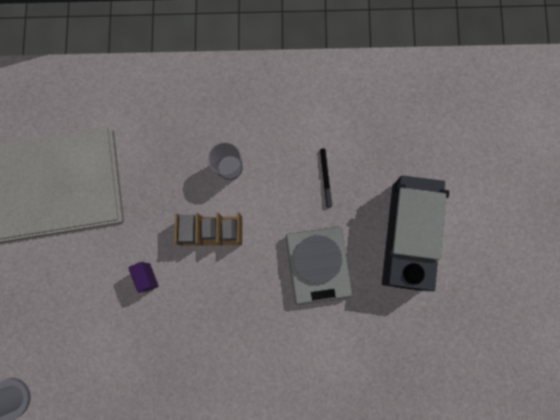

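```bash
cat > h.py <<'E'
from workcell import arm, optics, order
import numpy as np, cv2
from scipy.spatial.transform import Rotation as R
def ray(model,u,v,z):
    K=model['mtx'];V=model['view']
    d=np.array([(u-K[0,2])/K[0,0],-(v-K[1,2])/K[1,1],-1.])
    Rm=V[:3,:3];c=-Rm.T@V[:3,3];w=Rm.T@d
    s=(z-c[2])/w[2];return c+s*w
def proj(model,p):
    K=model['mtx'];V=model['view'];c=V[:3,:3]@np.asarray(p,float)+V[:3,3]
    return np.array([K[0,0]*c[0]/-c[2]+K[0,2],K[1,1]*-c[1]/-c[2]+K[1,2]])
def crop(im,x0,y0,x1,y1,s,name):
    c=cv2.resize(im[y0:y1,x0:x1,::-1],None,fx=s,fy=s,interpolation=cv2.INTER_CUBIC)
    c=np.clip(c.astype(float)*1.5,0,255).astype('uint8')
    cv2.imwrite(name,c)
def inv(rel,o=None):
    pass
E
python3 - <<'E'
import cv2
from h import *
im=cv2.imread('pics/top0.png')[:,:,::-1]
crop(im,120,120,250,300,4,'pics/c1.png') if 0 else crop(im,120,140,260,300,4,'pics/c1.png')
crop(im,280,165,460,305,4,'pics/c2.png')
E
```

```text
(no output)
```

View pics/c1.png

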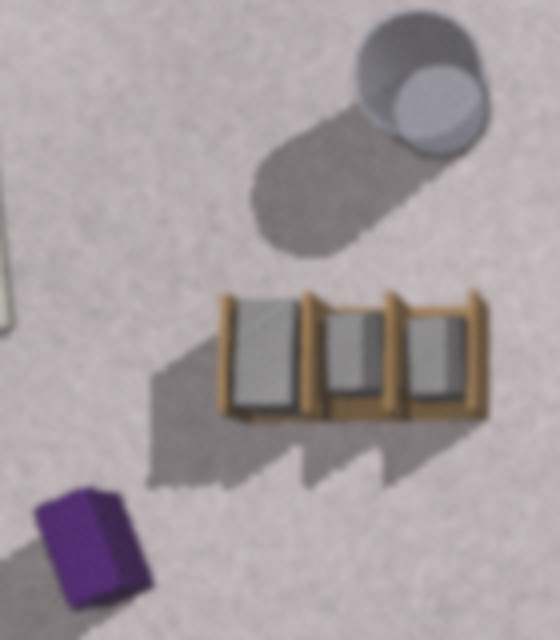

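View pics/c2.png

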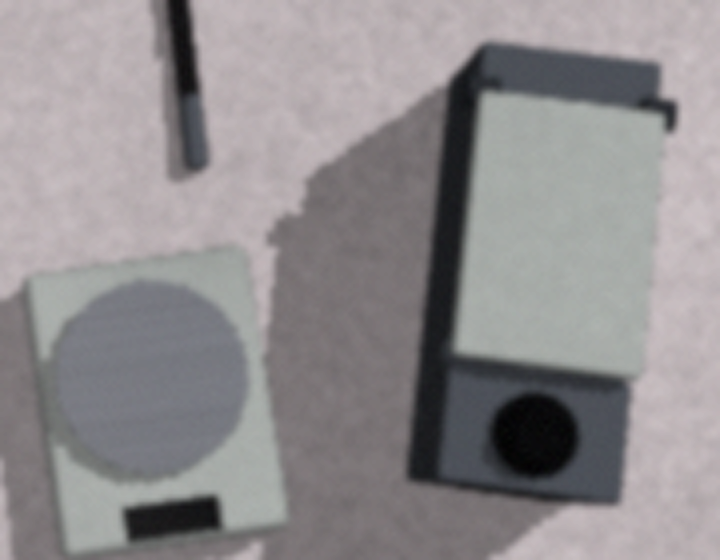

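Run:
```python
from h import *
m=optics.camera_model('top')
def P(n,pts,off,z):
    for p in pts:
        r=ray(m,(p[0]+.5)/4-.5+off[0],(p[1]+.5)/4-.5+off[1],z); print(n,p,r.round(1))
P('lid',[(482,92),(665,112),(640,376),(452,352)],(280,165),109)
P('btn',[(536,433)],(280,165),110)
P('pan',[(150,380),(50,380),(248,380),(150,280),(150,482)],(280,165),42)
P('bal',[(25,285),(243,247),(287,520),(65,553)],(280,165),32)
P('body',[(487,43),(660,64),(620,502),(440,478)],(280,165),99)
P('tin',[(237,300),(300,300),(297,406),(233,406)],(120,140),68)
P('rack',[(227,295),(227,413),(474,293),(484,413)],(120,140),64)
P('purple',[(36,510),(90,488),(123,590),(80,608)],(120,140),64)
```

```text
lid (482, 92) [ 626.1 -127.5  109. ]
lid (665, 112) [ 614.8 -215.9  109. ]
lid (640, 376) [ 486.5 -196.8  109. ]
lid (452, 352) [ 498.9 -107.7  109. ]
btn (536, 433) [ 459.8 -145.8  110. ]
pan (150, 380) [490.5  35.6  42. ]
pan (50, 380) [491.1  87.1  42. ]
pan (248, 380) [490.  -14.8  42. ]
pan (150, 280) [542.3  34.6  42. ]
pan (150, 482) [438.6  36.5  42. ]
bal (25, 285) [541.4  99.9  32. ]
bal (243, 247) [560.1 -14.8  32. ]
bal (287, 520) [418.6 -33.8  32. ]
bal (65, 553) [402.9  80.5  32. ]
body (487, 43) [ 652.8 -133.    99. ]
body (660, 64) [ 640.8 -217.8   99. ]
body (620, 502) [ 426.9 -186.7   99. ]
body (440, 478) [ 439.1 -101.3   99. ]
tin (237, 300) [584.3 318.1  68. ]
tin (300, 300) [583.8 285.6  68. ]
tin (297, 406) [529.4 286.1  68. ]
tin (233, 406) [529.8 318.9  68. ]
rack (227, 295) [587.5 324.3  64. ]
rack (227, 413) [526.6 322.8  64. ]
rack (474, 293) [586.9 196.7  64. ]
rack (484, 413) [525.1 191.2  64. ]
purple (36, 510) [478.3 419.3  64. ]
purple (90, 488) [489.2 392.1  64. ]
purple (123, 590) [437.7 373.5  64. ]
purple (80, 608) [428.9 395.1  64. ]
```

```bash
cat >> h.py <<'E'
C=np.array([560.0,-162.0,25.]); YAW=np.deg2rad(-8.4)
XH=np.array([np.cos(YAW),np.sin(YAW),0]);YH=np.array([-np.sin(YAW),np.cos(YAW),0])
def L(x,y,z): # instrument local (z above bench) -> world
    p=C+x*XH+y*YH; p[2]=z; return p
def toL(p): d=np.asarray(p)-C; return np.array([d@XH,d@YH,p[2]])
def down(yang): # tool down, tool y at angle yang deg
    a=np.deg2rad(yang); y=np.array([np.cos(a),np.sin(a),0]); z=np.array([0,0,-1.]); x=np.cross(y,z)
    return R.from_matrix(np.c_[x,y,z])
def rel(p,yang,o=None):
    o=o or arm.get_obs(); T=R.from_rotvec(o['tcp_rot'])
    s=T.inv().apply(np.asarray(p)-o['tcp_pos'])/1000
    r=(T.inv()*down(yang)).as_rotvec(degrees=True)
    return s.round(4),r.round(2)
def st():
    o=arm.get_obs(); T=R.from_rotvec(o['tcp_rot']).as_matrix()
    print('t',round(o['t'],2),'tcp',o['tcp_pos'].round(1),'loc',toL(o['tcp_pos']).round(1),'yang',np.rad2deg(np.arctan2(T[1,1],T[0,1])).round(2),'tilt',np.rad2deg(np.arccos(-T[2,2])).round(2),'F',o['force'].round(1),'w',round(o['width'],3)); return o
E
python3 - <<'E'
from h import *
o=st()
print(rel([400,200,231],-8.4)); print(rel(L(-102,0,135),-8.4))
m=optics.camera_model('top')
print('beaker',ray(m,(440)/4-.4+120,110/4-.4+140,2))
w=optics.camera_model('wrist'); V=w['view']; c=-V[:3,:3].T@V[:3,3]
print('wrist cam tool offset',R.from_rotvec(o['tcp_rot']).inv().apply(c-o['tcp_pos']))
E
```

```text
t 0.1 tcp [143.8 504.5 230.7] loc [-509.1  598.6  230.7] yang 74.08 tilt 0.08 F [-0.4 -0.3  1. ] w 1.004
(array([-3.299e-01, -2.226e-01, -1.000e-04]), array([-7.000e-02,  5.000e-02,  8.248e+01]))
(array([-0.4819, -0.54  ,  0.0964]), array([-7.000e-02,  5.000e-02,  8.248e+01]))
beaker [698.60889539 223.97603974   2.        ]
wrist cam tool offset [  68.50892108   -0.77858047 -142.52146323]
```

```bash
python3 -m creep '[[[-0.33,-0.22,0],[0,0,40]],[[-0.33,-0.22,0],[0,0,60]],[[-0.33,-0.22,0],[0,0,82.5]],[[-0.33,-0.22,0],[0,0,82.5]],[[-0.33,-0.22,0],[0,0,82.5]],[[-0.4,-0.35,0.0],[0,0,82.5]],[[-0.482,-0.54,0.05],[0,0,82.5]],[[-0.482,-0.54,0.05],[0,0,82.5]],[[-0.482,-0.54,0.06],[0,0,82.5]],[[-0.482,-0.54,0.08],[0,0,82.5]],[[-0.482,-0.54,0.08],[0,0,82.5]],[[-0.482,-0.54,0.08],[0,0,82.5]]]' 1 40
python3 - <<'E'
from h import *
o=st(); print(rel(L(-102,0,118),-8.4,o))
im=optics.capture('wrist'); cv2.imwrite('pics/w1.png',im[:,:,::-1])
im=optics.capture('scene'); crop(im,100,100,320,300,3,'pics/s1.png')
E
```

```text
t: 1.6
tcp_pos: [459.0, -147.8, 151.0]
tcp_rot: [2.379, 2.052, -0.002]
force: [1.0, 1.1, -0.3]
width: 0.005
t 1.6 tcp [ 459.  -147.8  151. ] loc [-102.    -0.7  151. ] yang -8.44 tilt 0.07 F [ 1.   1.1 -0.3] w 0.005
(array([0.0007, 0.    , 0.033 ]), array([-0.02,  0.06, -0.04]))
```

View pics/w1.png

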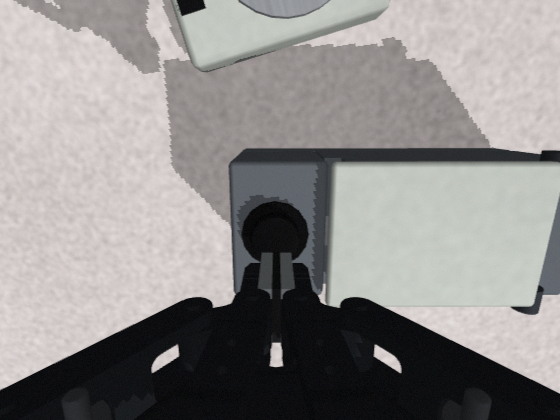

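View pics/s1.png

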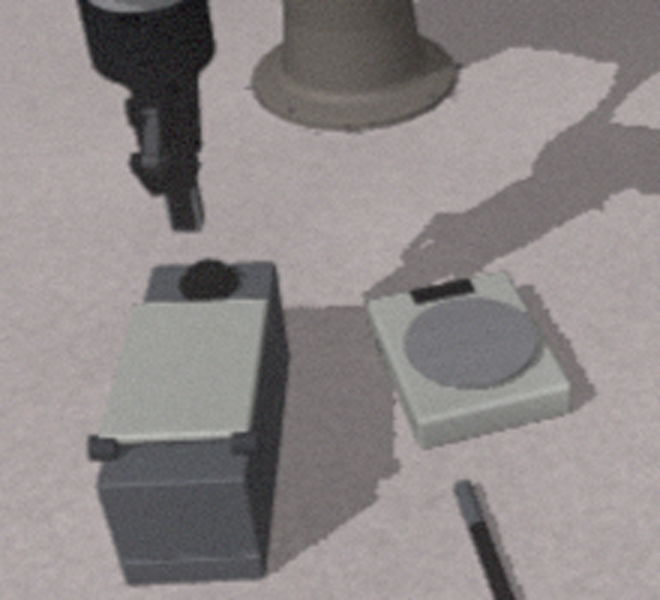

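Run:
```python
from h import *
w=optics.camera_model('wrist')
for n,p,z in [('btn',(275,232),110),('lidFL',(330,162),109),('lidFR',(328,304),109),('lidBL',(562,162),109),('lidBR',(533,305),109),('bodyFL',(231,163),99)]:
    q=ray(w,*p,z); print(n,q.round(1),toL(q).round(1))
```

```text
btn [ 458.8 -146.2  110. ] [-102.5    0.9  110. ]
lidFL [ 494.9 -110.8  109. ] [-71.9  41.2 109. ]
lidFR [ 484.2 -198.4  109. ] [-69.7 -47.1 109. ]
lidBL [ 620.9 -130.   109. ] [ 55.6  40.6 109. ]
lidBR [ 610.3 -218.2  109. ] [ 58.  -48.2 109. ]
bodyFL [ 439.3 -104.2   99. ] [-127.9   39.6   99. ]
```

```bash
python3 -m creep '[[[0,0,0.03],[0,0,0]],[[0,0,0.036],[0,0,0]],[[0,0,0.039],[0,0,0]],[[0,0,0.042],[0,0,0]],[[0,0,0.044],[0,0,0]],[[0,0,0.045],[0,0,0]],[[0,0,0.045],[0,0,0]]]'
python3 - <<'E'
from h import *
o=st()
im=optics.capture('scene'); crop(im,100,100,320,300,3,'pics/s2.png')
E
```

```text
t: 2.58
tcp_pos: [459.2, -150.5, 105.0]
tcp_rot: [2.384, 2.046, -0.004]
force: [1.0, 2.1, 3.2]
width: -0.002
t 2.58 tcp [ 459.2 -150.5  105. ] loc [-101.4   -3.3  105. ] yang -8.71 tilt 0.13 F [1.  2.1 3.2] w -0.002
```

View pics/s2.png

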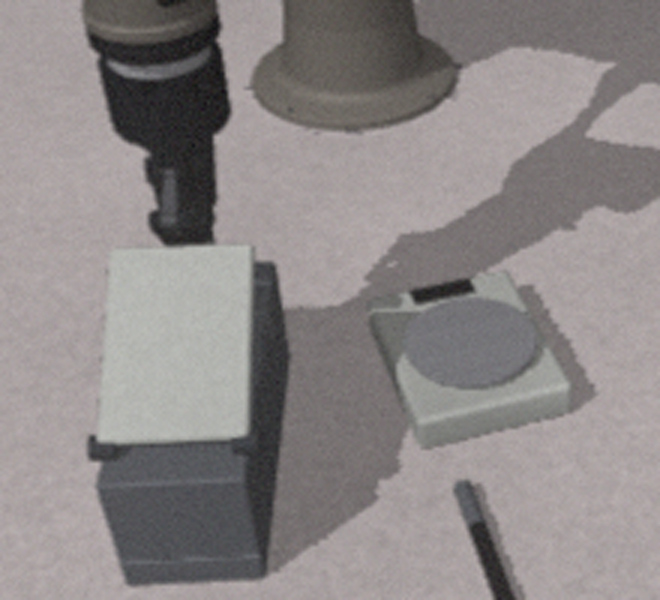

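```bash
python3 -m creep '[[[0,0,-0.015],[0,0,0]],[[-0.012,0.01,-0.025],[0,0,0]],[[-0.026,0.025,-0.026],[0,0,0]],[[-0.026,0.030,-0.027],[0,0,0]],[[-0.026,0.035,-0.028],[0,0,0]],[[-0.026,0.039,-0.034],[0,0,0]],[[-0.026,0.043,-0.040],[0,0,0]],[[-0.026,0.047,-0.045],[0,0,0]],[[-0.026,0.051,-0.05],[0,0,0]],[[-0.026,0.055,-0.055],[0,0,0]]]'
python3 - <<'E'
from h import *
o=st()
im=optics.capture('scene'); crop(im,100,70,320,270,3,'pics/s3.png')
im=optics.capture('wrist'); cv2.imwrite('pics/w3.png',im[:,:,::-1])
E
```

```text
t: 3.88
tcp_pos: [508.7, -184.1, 160.0]
tcp_rot: [-2.382, -2.046, 0.006]
force: [-3.0, -0.8, 1.3]
width: 0.003
t 3.88 tcp [ 508.7 -184.1  160. ] loc [-47.5 -29.3 160. ] yang -8.69 tilt 0.25 F [-3.  -0.8  1.3] w 0.003
```

View pics/s3.png

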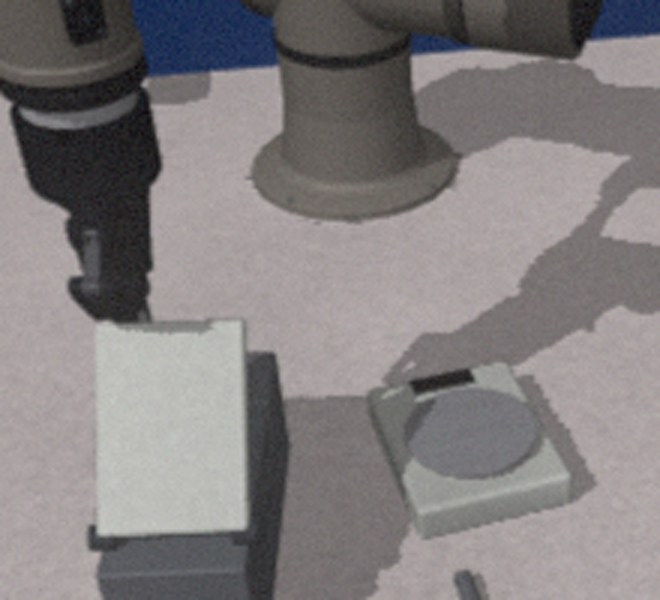

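View pics/w3.png

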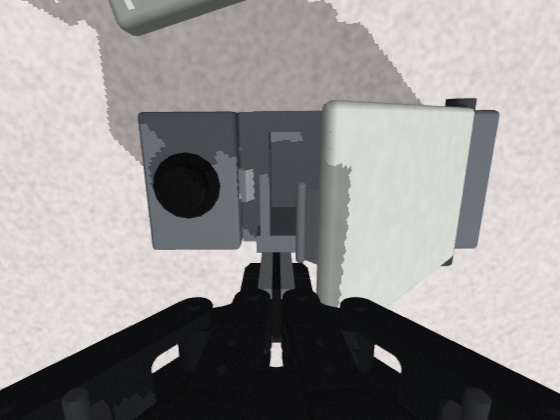

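```bash
python3 -m creep '[[[0,0.005,-0.004],[0,0,0]],[[0,0.010,-0.008],[0,0,0]],[[0,0.015,-0.012],[0,0,0]],[[0,0.020,-0.016],[0,0,0]],[[0,0.025,-0.019],[0,0,0]],[[0,0.031,-0.0225],[0,0,0]],[[0,0.037,-0.0255],[0,0,0]],[[0,0.043,-0.0285],[0,0,0]],[[0,0.049,-0.031],[0,0,0]],[[0,0.055,-0.033],[0,0,0]],[[0,0.061,-0.035],[0,0,0]],[[0,0.067,-0.037],[0,0,0]]]'
python3 - <<'E'
from h import *
o=st()
E
```

```text
t: 5.48
tcp_pos: [576.2, -194.4, 197.4]
tcp_rot: [2.383, 2.047, -0.005]
force: [-0.7, 0.5, -0.1]
width: -0.003
t 5.47 tcp [ 576.2 -194.4  197.4] loc [ 20.8 -29.7 197.4] yang -8.69 tilt 0.17 F [-0.7  0.5 -0.1] w -0.003
```

```bash
python3 -m creep '[[[0,0.006,-0.001],[0,0,0]],[[0,0.012,-0.002],[0,0,0]],[[0,0.018,-0.003],[0,0,0]],[[0,0.023,-0.003],[0,0,0]],[[0,0.028,-0.003],[0,0,0]],[[0,0.032,-0.003],[0,0,0]],[[0,0.036,-0.003],[0,0,0]],[[0,0.039,-0.003],[0,0,0]],[[0,0.042,-0.003],[0,0,0]],[[0,0.044,-0.003],[0,0,0]],[[0,0.046,-0.003],[0,0,0]],[[0,0.046,-0.003],[0,0,0]]]'
python3 - <<'E'
from h import *
o=st()
im=optics.capture('scene'); crop(im,100,40,320,240,3,'pics/s4.png')
E
```

```text
t: 6.98
tcp_pos: [621.7, -201.3, 200.3]
tcp_rot: [2.383, 2.047, -0.005]
force: [0.6, 0.3, 0.0]
width: -0.001
t 6.97 tcp [ 621.7 -201.3  200.3] loc [ 66.8 -29.9 200.3] yang -8.69 tilt 0.17 F [0.6 0.3 0. ] w -0.001
```

View pics/s4.png

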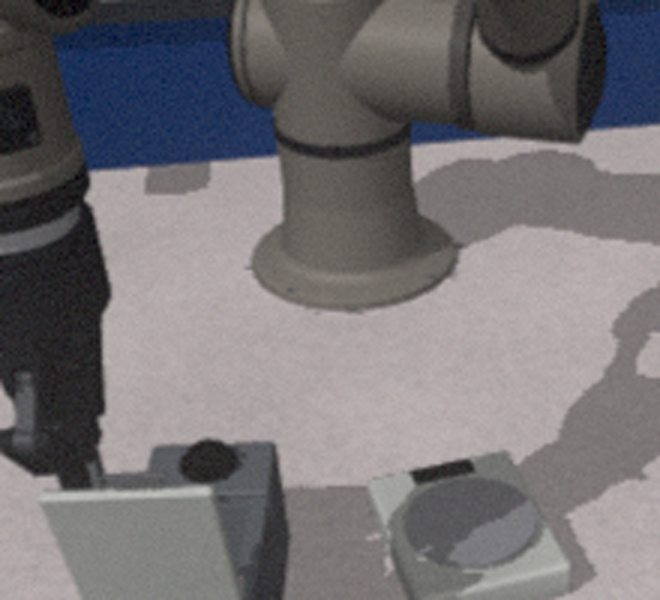

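```bash
python3 -m creep '[[[0,-0.02,0],[0,0,0]],[[0,-0.06,-0.03],[0,0,0]],[[-0.01,-0.075,-0.06],[0,0,0]],[[-0.01,-0.075,-0.06],[0,0,0]]]'
python3 - <<'E'
from h import *
o=st()
w=optics.camera_model('wrist')
im=optics.capture('wrist'); cv2.imwrite('pics/w5.png',im[:,:,::-1])
import pickle; pickle.dump(w,open('w5.pkl','wb'))
im=optics.capture('top'); cv2.imwrite('pics/top5.png',im[:,:,::-1]); crop(im,370,150,470,300,4,'pics/t5.png')
E
```

```text
t: 7.52
tcp_pos: [546.3, -200.6, 263.6]
tcp_rot: [2.38, 2.042, -0.002]
force: [-0.5, 0.8, 0.0]
width: -0.001
t 7.53 tcp [ 546.3 -200.6  263.6] loc [ -7.9 -40.2 263.6] yang -8.75 tilt 0.32 F [-0.5  0.8  0. ] w -0.001
```

View pics/w5.png

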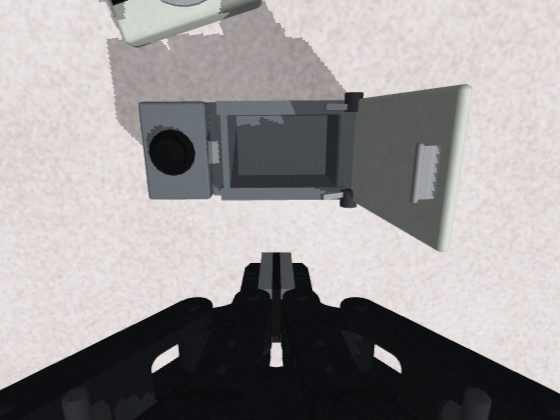

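View pics/t5.png

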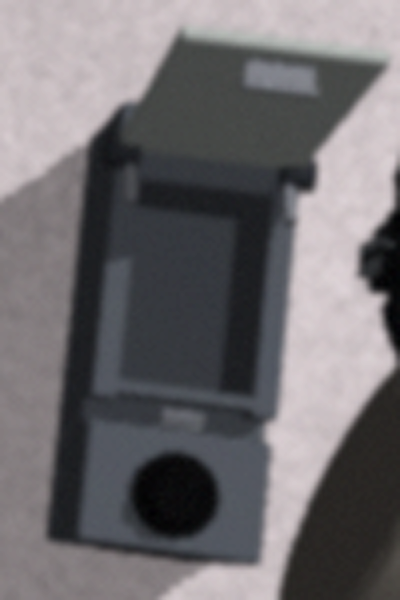

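Run:
```python
from h import *
im=cv2.imread('pics/w5.png')[:,:,::-1]
crop(im,140,90,370,215,3.4,'pics/w5c.png')
```

```text
(no output)
```

View pics/w5c.png

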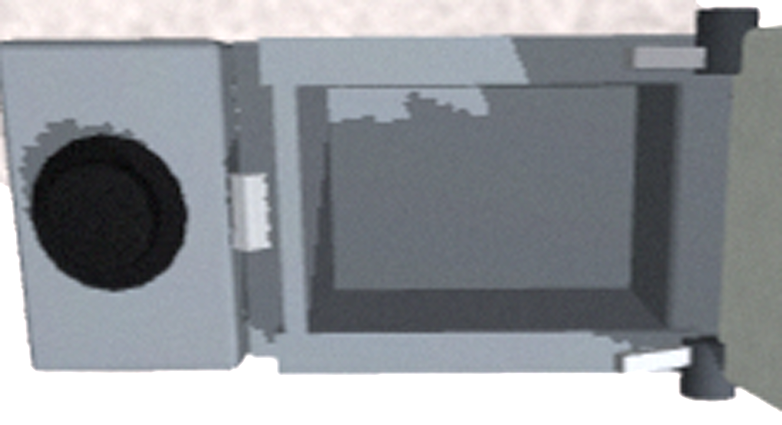

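Run:
```python
from h import *
import pickle
w=pickle.load(open('w5.pkl','rb')); m=optics.camera_model('top')
for n,p,z in [('rimFL',(298,86),99),('rimFR',(308,332),99),('rimBR',(666,331),99),('rimBL',(682,82),99),('floorFR',(335,288),25),('floorBR',(631,288),25),('btn top',(108,212),110),('bodyL',(262,38),99),('bodyR',(282,372),99)]:
    q=ray(w,(p[0]+.5)/3.4-.5+140,(p[1]+.5)/3.4-.5+90,z); print(n,q.round(1),toL(q).round(1))
for n,p,z in [('rimFL',(108,385),99),('rimFR',(254,402),99),('rimBR',(277,205),99),('rimBL',(135,190),99),('floorFR',(220,392),25),('floorBR',(236,215),25),('btn',(173,495),110),('bodyFL',(78,540),99),('bodyFR',(258,562),99)]:
    q=ray(m,(p[0]+.5)/4-.5+370,(p[1]+.5)/4-.5+150,z); print('top',n,q.round(1),toL(q).round(1))
```

```text
rimFL [ 514.5 -124.5   99. ] [-50.5  30.4  99. ]
rimFR [ 504.7 -189.3   99. ] [-50.8 -35.   99. ]
rimBR [ 602.9 -204.1   99. ] [ 48.6 -35.4  99. ]
rimBL [ 613.8 -138.7   99. ] [49.9 30.9 99. ]
floorFR [ 504.3 -189.2   25. ] [-51.2 -35.   25. ]
floorBR [ 604.  -204.5   25. ] [ 49.7 -35.6  25. ]
btn top [ 461.2 -148.2  110. ] [-99.8  -0.8 110. ]
bodyL [ 507.5 -111.4   99. ] [-59.3  42.4  99. ]
bodyR [ 495.3 -199.4   99. ] [-58.6 -46.4  99. ]
top rimFL [ 512.6 -117.8   99. ] [-53.3  36.8  99. ]
top rimFR [ 503.6 -187.9   99. ] [-52.1 -33.9  99. ]
top rimBR [ 600.3 -204.2   99. ] [ 46.1 -35.9  99. ]
top rimBL [ 608.8 -135.1   99. ] [44.4 33.8 99. ]
top floorFR [ 514.  -189.9   25. ] [-41.4 -34.3  25. ]
top floorBR [ 607.6 -203.    25. ] [ 53.1 -33.6  25. ]
top btn [ 458.9 -144.3  110. ] [-102.6    2.7  110. ]
top bodyFL [ 438.1 -100.3   99. ] [-129.6   43.3   99. ]
top bodyFR [ 426.9 -185.8   99. ] [-128.2  -43.    99. ]
```

```bash
sed -i 's/^C=.*/C=np.array([559.3,-163.1,25.]); YAW=np.deg2rad(-8.4)/' h.py
python3 - <<'E'
from h import *
o=st(); print(rel([557,245,210],0.5,o))
E
```

```text
t 7.62 tcp [ 546.2 -199.7  260.4] loc [ -7.6 -38.2 260.4] yang -8.71 tilt 0.16 F [ 0.5 -0.1  0.1] w -0.002
(array([ 0.4414, -0.0565,  0.0495]), array([-0.1 ,  0.12, -9.21]))
```

```bash
python3 -m creep '[[[0.441,-0.0565,0],[0,0,-5]],[[0.441,-0.0565,0],[0,0,-9]],[[0.441,-0.0565,0.01],[0,0,-9.2]],[[0.441,-0.0565,0.02],[0,0,-9.2]],[[0.441,-0.0565,0.03],[0,0,-9.2]],[[0.441,-0.0565,0.04],[0,0,-9.2]],[[0.441,-0.0565,0.05],[0,0,-9.2]],[[0.441,-0.0565,0.05],[0,0,-9.2]],[[0.441,-0.0565,0.05],[0,0,-9.2]]]' 0
python3 - <<'E'
from h import *
o=st()
w=optics.camera_model('wrist')
im=optics.capture('wrist'); cv2.imwrite('pics/w6.png',im[:,:,::-1]); 
import pickle; pickle.dump(w,open('w6.pkl','wb'))
E
```

```text
t: 8.75
tcp_pos: [556.5, 245.1, 207.9]
tcp_rot: [-2.209, -2.232, 0.008]
force: [-0.1, -0.3, -0.0]
width: 1.001
t 8.75 tcp [556.5 245.1 207.9] loc [-62.4 403.4 207.9] yang 0.6 tilt 0.31 F [-0.1 -0.3 -0. ] w 1.001
```

View pics/w6.png

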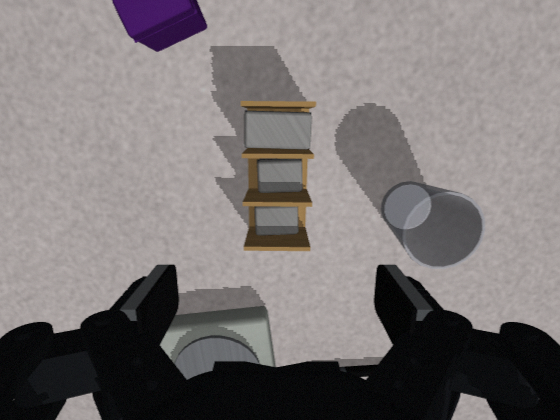

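Run:
```python
from h import *
im=cv2.imread('pics/w6.png')[:,:,::-1]
crop(im,230,90,330,170,7,'pics/w6c.png')
```

```text
(no output)
```

View pics/w6c.png

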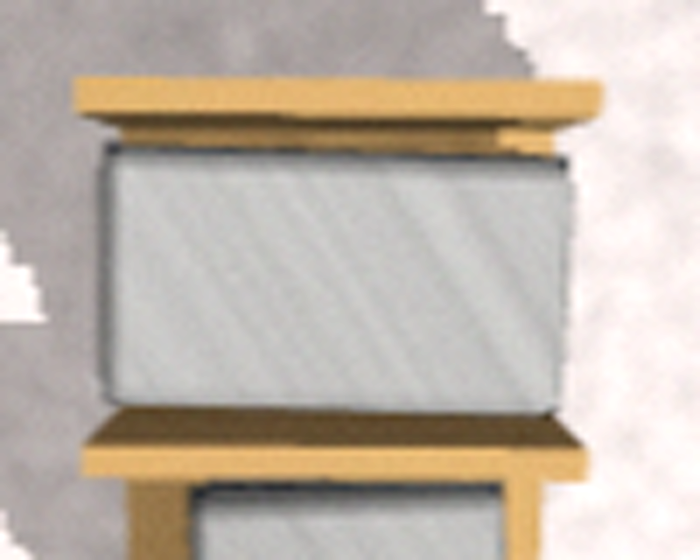

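Run:
```python
from h import *
import pickle
w=pickle.load(open('w6.pkl','rb'))
Q={}
for n,p,z in [('TL',(108,148),68),('TR',(570,160),68),('BR',(558,412),68),('BL',(108,403),68),('d1l',(75,80),64),('d1r',(603,85),64),('d2l',(82,478),64),('d2r',(588,482),64)]:
    Q[n]=ray(w,(p[0]+.5)/7-.5+230,(p[1]+.5)/7-.5+90,z); print(n,Q[n].round(1))
c=sum(Q[k] for k in('TL','TR','BL','BR'))/4; d=Q['TR']-Q['TL']+Q['BR']-Q['BL']
print(c,np.rad2deg(np.arctan2(d[1],d[0])))
o=st(); print(rel([c[0],c[1],24],-0.3,o));
```

```text
TL [529.3 318.6  68. ]
TR [583.2 317.8  68. ]
BR [582.9 288.9  68. ]
BL [528.9 289.3  68. ]
d1l [525.2 326.2  64. ]
d1r [587.1 326.3  64. ]
d2l [525.2 279.9  64. ]
d2r [587.3 280.1  64. ]
[556.04982997 303.64260731  68.        ] -0.6374079739016117
t 8.8 tcp [557.  244.  208.8] loc [-61.8 402.4 208.8] yang 0.51 tilt 0.24 F [ 0.3 -0.1 -0. ] w 0.998
(array([6.020e-02, 1.000e-04, 1.846e-01]), array([-0.17,  0.17,  0.81]))
```

```bash
python3 -m creep '[[[0.0595,0,0.03],[0,0,0.8]],[[0.0595,0,0.09],[0,0,0.8]],[[0.0595,0,0.13],[0,0,0.8]],[[0.0595,0,0.165],[0,0,0.8]],[[0.0595,0,0.184],[0,0,0.8]],[[0.0595,0,0.184],[0,0,0.8]]]'
python3 - <<'E'
from h import *
o=st()
E
python3 -m creep '[[[0,0,0],[0,0,0]],[[0,0,0],[0,0,0]],[[0,0,0],[0,0,0]],[[0,0,0],[0,0,0]],[[0,0,0],[0,0,0]]]' 1 40
```

```text
t: 9.55
tcp_pos: [556.0, 301.7, 24.1]
tcp_rot: [-2.228, -2.214, 0.009]
force: [-1.0, 0.5, 0.4]
width: 1.0
t 9.55 tcp [556.  301.7  24.1] loc [-71.1 459.3  24.1] yang -0.38 tilt 0.33 F [-1.   0.5  0.4] w 1.0
t: 10.18
tcp_pos: [557.1, 301.8, 26.0]
tcp_rot: [2.228, 2.213, -0.005]
force: [-0.5, -1.9, 5.8]
width: 0.655
```

```bash
python3 -m creep '[[[0,0,-0.01],[0,0,0]],[[0,0,-0.03],[0,0,0]],[[0,0,-0.07],[0,0,0]],[[0,0,-0.11],[0,0,0]],[[0,0,-0.12],[0,0,0]],[[0,0,-0.12],[0,0,0]]]'
python3 - <<'E'
from h import *
o=st()
w=optics.camera_model('wrist')
im=optics.capture('wrist'); cv2.imwrite('pics/w7.png',im[:,:,::-1])
m=optics.camera_model('top'); im=optics.capture('scene'); crop(im,200,100,420,300,3,'pics/s7.png')
print(rel([489.5,35.5,120],81.6,o))
E
```

```text
t: 10.92
tcp_pos: [557.0, 302.2, 145.8]
tcp_rot: [2.228, 2.213, -0.005]
force: [1.0, 0.9, -4.0]
width: 0.65
t 10.93 tcp [557.  302.2 145.8] loc [-70.2 460.  145.8] yang -0.37 tilt 0.18 F [ 1.   0.9 -4. ] w 0.65
(array([-0.2671, -0.0658,  0.0267]), array([-1.800e-01,  8.000e-02, -8.197e+01]))
```

View pics/w7.png

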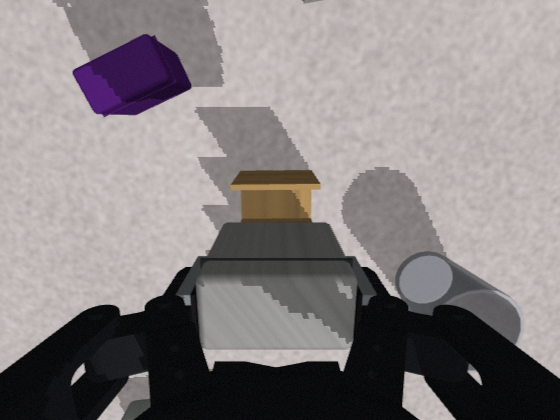

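View pics/s7.png

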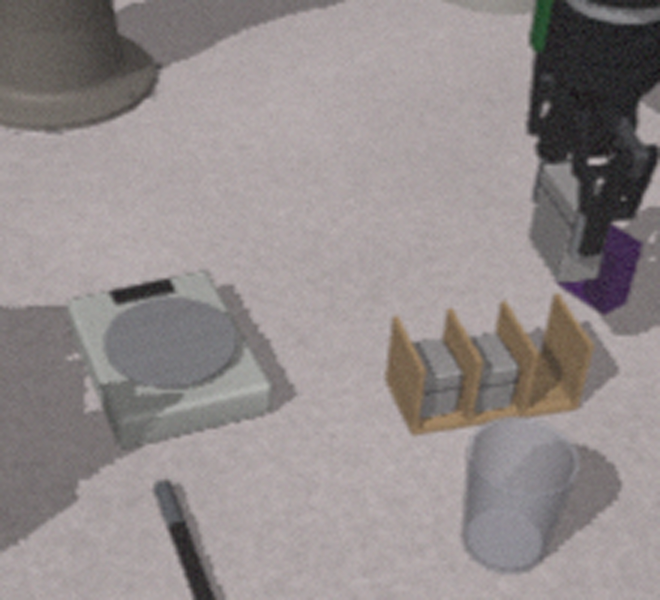

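```bash
python3 -m creep '[[[-0.05,-0.01,0],[0,0,-10]],[[-0.1,-0.02,0],[0,0,-20]],[[-0.15,-0.035,0],[0,0,-30]],[[-0.2,-0.045,0],[0,0,-40]],[[-0.24,-0.055,0],[0,0,-50]],[[-0.2666,-0.0639,0],[0,0,-60]],[[-0.2666,-0.0639,0.01],[0,0,-70]],[[-0.2666,-0.0639,0.02],[0,0,-80]],[[-0.2666,-0.0639,0.03],[0,0,-82]],[[-0.2666,-0.0639,0.045],[0,0,-82]],[[-0.2666,-0.0639,0.045],[0,0,-82]]]'
python3 - <<'E'
from h import *
o=st()
w=optics.camera_model('wrist')
im=optics.capture('wrist'); cv2.imwrite('pics/w8.png',im[:,:,::-1])
im=optics.capture('top'); crop(im,270,200,370,300,6,'pics/t8.png')
print(rel([491.4,36,64],81.6,o))
E
```

```text
t: 12.4
tcp_pos: [489.1, 35.7, 98.7]
tcp_rot: [-0.232, -3.125, 0.007]
force: [0.8, 0.0, -2.5]
width: 0.656
t 12.4 tcp [489.1  35.7  98.7] loc [-98.5 186.4  98.7] yang 81.51 tilt 0.55 F [ 0.8  0.  -2.5] w 0.656
(array([-0.0025,  0.0009,  0.0347]), array([-0.29, -0.46, -0.09]))
```

View pics/w8.png

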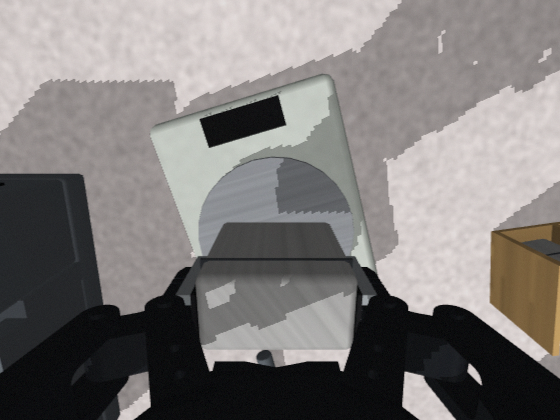

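Run:
```python
from h import *
w=optics.camera_model('wrist')
pts=[(198,222),(353,222),(275,157),(215,185),(336,185),(240,166)]
P=np.array([ray(w,*p,42)[:2] for p in pts]); print(P.round(1))
from scipy.optimize import least_squares
r=least_squares(lambda c:np.hypot(*(P-c[:2]).T)-c[2],[490,36,50]); print(r.x.round(1),r.fun.round(1))
r=least_squares(lambda c:np.hypot(*(P-c).T)-50,[490,36]); print(r.x.round(1),r.fun.round(1))
```

```text
[[476.6 -13.8]
 [490.8  83.5]
 [443.2  40.6]
 [454.7   1.5]
 [465.5  75.2]
 [445.4  18.8]]
[493.   33.5  50. ] [ 0.1  0.   0.3 -0.1 -0.1 -0.2]
[493.   33.5] [ 0.1  0.   0.3 -0.1 -0.1 -0.2]
```

```bash
python3 -m creep '[[[-0.0035,0,0.015],[0,0,0]],[[-0.0035,0,0.025],[0,0,0]],[[-0.0035,0,0.030],[0,0,0]],[[-0.0035,0,0.033],[0,0,0]],[[-0.0035,0,0.0345],[0,0,0]],[[-0.0035,0,0.0355],[0,0,0]],[[-0.0035,0,0.0355],[0,0,0]]]'
python3 - <<'E'
from h import *
o=st()
E
```

```text
t: 13.38
tcp_pos: [493.6, 34.9, 64.8]
tcp_rot: [-0.231, -3.128, 0.007]
force: [0.2, 0.8, -2.4]
width: 0.647
t 13.38 tcp [493.6  34.9  64.8] loc [-93.9 186.3  64.8] yang 81.56 tilt 0.38 F [ 0.2  0.8 -2.4] w 0.647
```

```bash
python3 -m creep '[[[0,0,0.001],[0,0,0]],[[0,0,0.002],[0,0,0]]]'; python3 -m creep '[[[0,0,0.001],[0,0,0]],[[0,0,0.0015],[0,0,0]]]'
```

```text
t: 13.62
tcp_pos: [493.8, 34.9, 63.9]
tcp_rot: [-0.231, -3.129, 0.007]
force: [-5.8, -0.5, 17.7]
width: 0.649
t: 13.88
tcp_pos: [493.8, 34.9, 63.9]
tcp_rot: [-0.231, -3.13, 0.007]
force: [-6.7, -0.8, 17.2]
width: 0.651
```

```bash
python3 -m creep '[[[0,0,-0.0008],[0,0,0]],[[0,0,-0.001],[0,0,0]]]'; python3 -m creep '[[[0,0,0],[0,0,0]],[[0,0,0],[0,0,0]],[[0,0,-0.01],[0,0,0]],[[0,0,-0.04],[0,0,0]],[[0,0,-0.08],[0,0,0]],[[0,0,-0.11],[0,0,0]],[[0,0,-0.11],[0,0,0]]]' 0
python3 - <<'E'
from h import *
o=st()
w=optics.camera_model('wrist')
im=optics.capture('wrist'); cv2.imwrite('pics/w9.png',im[:,:,::-1])
import pickle; pickle.dump(w,open('w9.pkl','wb'))
im=optics.capture('top'); crop(im,270,200,370,300,6,'pics/t9.png')
E
```

```text
t: 14.12
tcp_pos: [494.0, 34.9, 65.0]
tcp_rot: [-0.231, -3.13, 0.007]
force: [-0.2, -0.2, -2.0]
width: 0.652
t: 15.0
tcp_pos: [495.8, 35.3, 177.9]
tcp_rot: [0.23, 3.13, -0.007]
force: [0.1, -0.1, -0.8]
width: 1.0
t 15.0 tcp [495.8  35.3 177.9] loc [-91.8 187.  177.9] yang 81.58 tilt 0.32 F [ 0.1 -0.1 -0.8] w 1.0
```

View pics/w9.png

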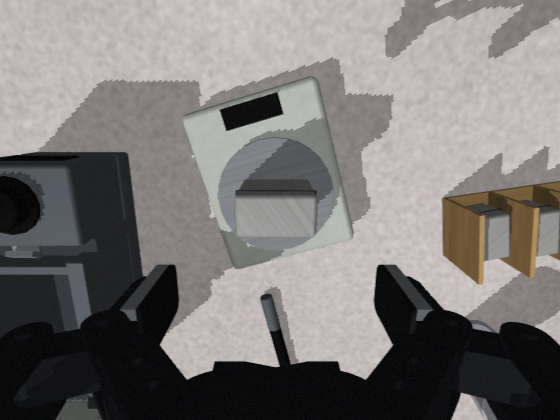

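Run:
```python
from h import *
import pickle
from scipy.optimize import least_squares
w=pickle.load(open('w9.pkl','rb'))
q=np.array([ray(w,*p,106) for p in [(235.5,191),(315.5,191),(316,237),(236,238)]]);print(q.round(1),q.mean(0).round(1))
P=np.array([ray(w,*p,42)[:2] for p in [(218,195),(335.5,195),(275,137),(240,148),(310,148),(222,215)]])
r=least_squares(lambda c:np.hypot(*(P-c[:2]).T)-c[2],[490,36,50]); print(r.x.round(1),r.fun.round(1))
```

```text
[[468.9  10.8 106. ]
 [476.6  63.1 106. ]
 [508.7  59.8 106. ]
 [501.5   5.3 106. ]] [488.9  34.7 106. ]
[491.5  34.5  50.5] [-0.2  0.4 -0.2  0.7 -0.6 -0.1]
```

View pics/t9.png

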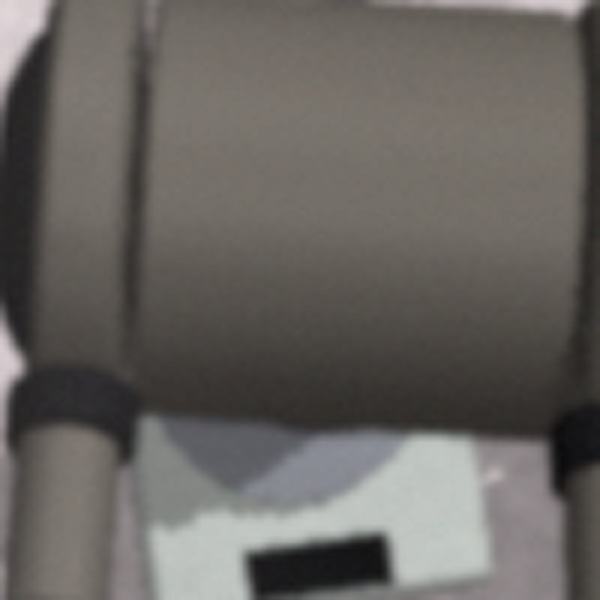

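```bash
python3 -m creep '[[[0.005,0,-0.02],[0,0,10]],[[0.005,0,-0.02],[0,0,20]],[[0.005,0,-0.02],[0,0,30]],[[0.005,0,-0.02],[0,0,40]],[[0.005,0,-0.02],[0,0,50]],[[0.005,0,-0.02],[0,0,60]],[[0.005,0,-0.02],[0,0,70]],[[0.005,0,-0.02],[0,0,80]],[[0.005,0,-0.02],[0,0,90]],[[0.005,0,-0.02],[0,0,90]]]'
python3 - <<'E'
from h import *
o=st()
w=optics.camera_model('wrist')
im=optics.capture('wrist'); cv2.imwrite('pics/w10.png',im[:,:,::-1]); crop(im,190,110,390,260,4,'pics/w10c.png')
import pickle; pickle.dump(w,open('w10.pkl','wb'))
E
```

```text
t: 16.35
tcp_pos: [488.5, 36.2, 193.9]
tcp_rot: [-2.377, -2.054, 0.011]
force: [-0.5, -0.2, -0.1]
width: 0.999
t 16.35 tcp [488.5  36.2 193.9] loc [-99.1 186.8 193.9] yang -8.34 tilt 0.4 F [-0.5 -0.2 -0.1] w 0.999
```

View pics/w10c.png

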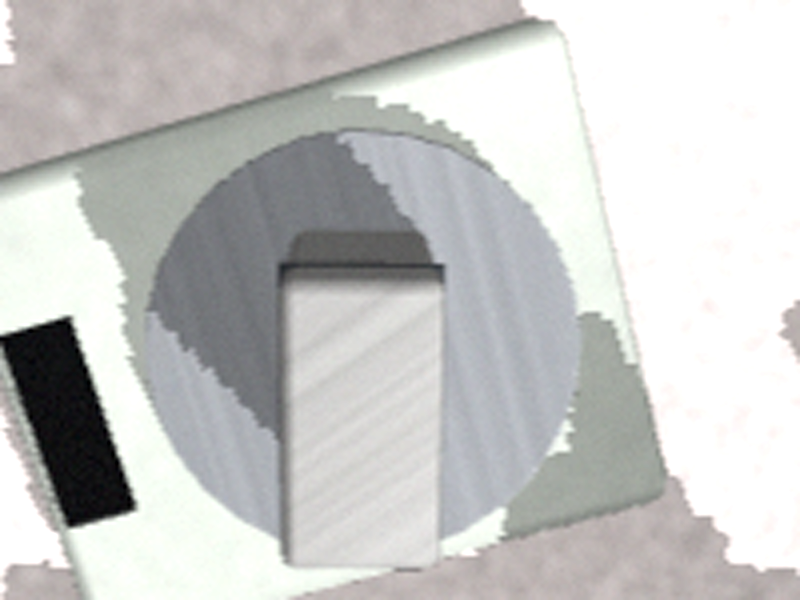

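Run:
```python
from h import *
import pickle
w=pickle.load(open('w10.pkl','rb'))
q=np.array([ray(w,(p[0]+.5)/4-.5+190,(p[1]+.5)/4-.5+110,106) for p in [(281,268),(444,268),(440,567),(288,565)]]);print(q.round(1),q.mean(0).round(1))
c=q.mean(0); o=st(); print(rel([c[0],c[1],66],-8.4,o))
print(rel([491,34.8,66],-8.4,o))
```

```text
[[480.7  66.  106. ]
 [509.   61.9 106. ]
 [501.3   5.9 106. ]
 [473.2  10.4 106. ]] [491.  36. 106.]
t 16.4 tcp [488.6  36.2 194.1] loc [-99.  186.9 194.1] yang -8.22 tilt 0.38 F [0.2 0.2 0.9] w 1.001
(array([0.0008, 0.003 , 0.1281]), array([-0.26,  0.28,  0.18]))
(array([-0.0004,  0.0031,  0.1281]), array([-0.26,  0.28,  0.18]))
```

```bash
python3 -m creep '[[[0,0.003,0.04],[0,0,0]],[[0,0.003,0.08],[0,0,0]],[[0,0.003,0.11],[0,0,0]],[[0,0.003,0.126],[0,0,0]],[[0,0.003,0.126],[0,0,0]]]'; python3 -m creep '[[[0,0,0],[0,0,0]],[[0,0,0],[0,0,0]],[[0,0,0],[0,0,0]],[[0,0,0],[0,0,0]],[[0,0,0],[0,0,0]]]' 1 40
python3 - <<'E'
from h import *
o=st()
E
```

```text
t: 17.02
tcp_pos: [489.8, 35.3, 66.7]
tcp_rot: [-2.37, -2.058, 0.014]
force: [-0.5, 0.1, 0.6]
width: 0.998
t: 17.65
tcp_pos: [490.4, 35.3, 67.4]
tcp_rot: [-2.371, -2.059, 0.012]
force: [-0.6, -0.5, 6.4]
width: 0.348
t 17.65 tcp [490.4  35.3  67.4] loc [-97.1 186.2  67.4] yang -8.06 tilt 0.46 F [-0.6 -0.5  6.4] w 0.348
```

```bash
python3 -m creep '[[[0,0,-0.01],[0,0,0]],[[0,0,-0.04],[0,0,0]],[[0,0,-0.08],[0,0,0]],[[0,0,-0.115],[0,0,0]],[[0,0,-0.115],[0,0,0]]]'
python3 - <<'E'
from h import *
o=st()
print(rel(L(-4,0,175),-8.4,o))
im=optics.capture('wrist'); cv2.imwrite('pics/w11.png',im[:,:,::-1])
E
```

```text
t: 18.27
tcp_pos: [492.5, 35.7, 184.9]
tcp_rot: [2.37, 2.059, -0.007]
force: [-0.1, 0.2, -2.8]
width: 0.346
t 18.27 tcp [492.5  35.7 184.9] loc [-95.1 186.9 184.9] yang -8.05 tilt 0.27 F [-0.1  0.2 -2.8] w 0.346
(array([-0.1874,  0.09  ,  0.0107]), array([-0.06,  0.27,  0.35]))
```

View pics/w11.png

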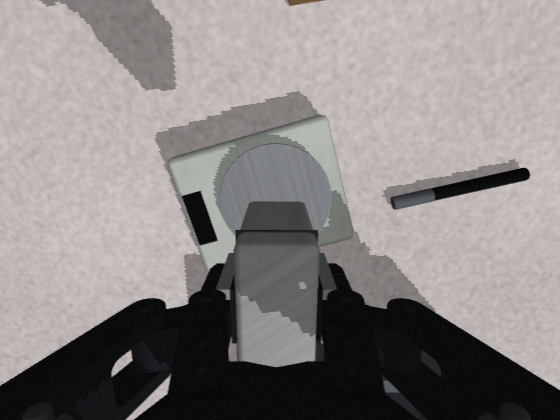

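Run:
```python
from h import *
o=st(); w=optics.camera_model('wrist'); T=R.from_rotvec(o['tcp_rot'])
for p in [(235.5,231),(319.5,231),(318.5,362),(236.5,362)]:
    q=ray(w,*p,o['tcp_pos'][2]+38.6); print(T.inv().apply(q-o['tcp_pos']).round(1))
```

```text
t 18.32 tcp [491.3  35.8 183. ] loc [-96.3 186.8 183. ] yang -8.06 tilt 0.39 F [-1.  -0.3 -3.4] w 0.349
[ 31.9 -13.7 -38.7]
[ 32.   14.1 -38.8]
[-19.8  15.7 -38.6]
[-20.  -15.  -38.4]
```

```bash
python3 -m creep '[[[-0.05,0.025,0],[0,0,0.35]],[[-0.1,0.05,0],[0,0,0.35]],[[-0.15,0.07,0],[0,0,0.35]],[[-0.18,0.09,0],[0,0,0.35]],[[-0.1885,0.09,0.01],[0,0,0.35]],[[-0.1885,0.09,0.024],[0,0,0.35]],[[-0.1885,0.09,0.024],[0,0,0.35]]]'
python3 - <<'E'
from h import *
o=st(); w=optics.camera_model('wrist')
im=optics.capture('wrist'); cv2.imwrite('pics/w12.png',im[:,:,::-1])
import pickle; pickle.dump((w,o),open('w12.pkl','wb'))
crop(im,150,90,400,270,3,'pics/w12c.png')
im=optics.capture('top'); crop(im,370,150,470,300,4,'pics/t12.png')
E
```

```text
t: 19.2
tcp_pos: [552.3, -161.8, 157.1]
tcp_rot: [-2.373, -2.05, 0.014]
force: [0.2, -0.0, -1.4]
width: 0.348
t 19.2 tcp [ 552.3 -161.8  157.1] loc [ -7.1   0.2 157.1] yang -8.35 tilt 0.6 F [ 0.2 -0.  -1.4] w 0.348
```

View pics/w12c.png

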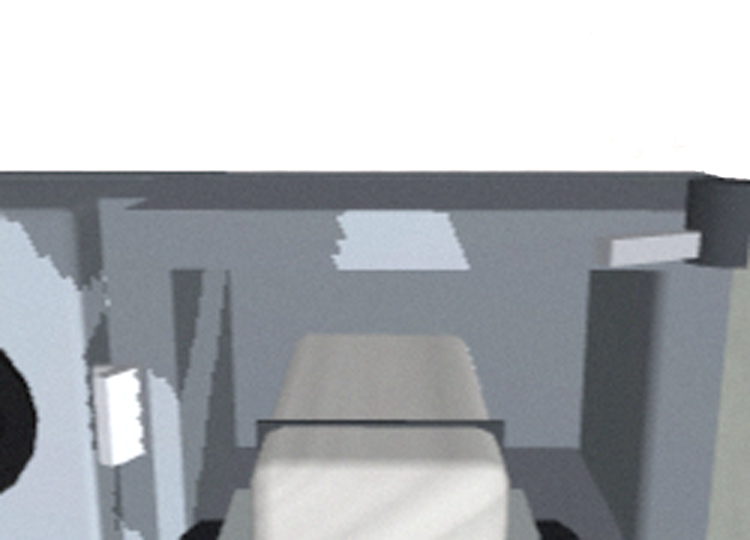

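View pics/t12.png

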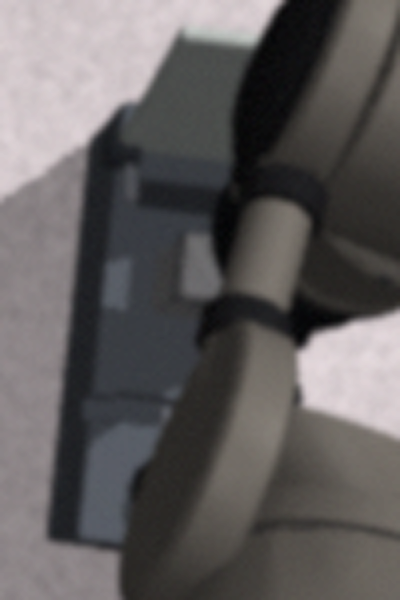

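Run:
```python
from h import *
import pickle
w,o=pickle.load(open('w12.pkl','rb')); zb=o['tcp_pos'][2]-25.4
T=R.from_rotvec(o['tcp_rot'])
for n,p,z in [('bot',(300,335),zb),('bot',(467,335),zb),('top',(257,421),zb+64),('top',(504,421),zb+64),('rimL',(172,269),99),('rimL',(655,270),99),('floor edge?',(235,448),25),('fl',(580,448),25),('bodyL',(200,172),99),('bodyL',(650,174),99),('rimFx',(190,440),99),('rimBx',(645,440),99)]:
    q=ray(w,(p[0]+.5)/3-.5+150,(p[1]+.5)/3-.5+90,z); print(n,toL(q).round(1),T.inv().apply(q-o['tcp_pos']).round(1))
```

```text
bot [-21.4  26.3 131.7] [ 26.2 -14.   25.5]
bot [  7.6  26.5 131.7] [26.3 15.  25.2]
top [-20.5  32.5 195.7] [ 32.2 -13.7 -38.6]
top [  6.7  32.7 195.7] [ 32.3  13.5 -38.8]
rimL [-50.4  32.   99. ] [ 32.  -42.6  58.4]
rimL [48.2 32.1 99. ] [32.  55.9 57.5]
floor edge? [-51.1 -34.7  25. ] [-34.5 -42.7 132.6]
fl [ 50.3 -34.2  25. ] [-34.   58.7 131.6]
bodyL [-43.7  51.5  99. ] [ 51.5 -35.9  58.3]
bodyL [45.7 51.3 99. ] [51.3 53.5 57.4]
rimFx [-48.6  -5.2  99. ] [ -5.1 -40.8  58.5]
rimBx [48.9 -4.7 99. ] [-4.7 56.6 57.6]
```

Run:
```python
from h import *
import pickle
w,o=pickle.load(open('w12.pkl','rb'))
K=w['mtx'];V=w['view'];T=R.from_rotvec(o['tcp_rot'])
def raytool(p,z): # plane at tool z
    d=np.array([(p[0]-K[0,2])/K[0,0],-(p[1]-K[1,2])/K[1,1],-1.]); Rm=V[:3,:3]; c=-Rm.T@V[:3,3]
    dt=T.inv().apply(Rm.T@d); ct=T.inv().apply(c-o['tcp_pos']); s=(z-ct[2])/dt[2]; return (ct+s*dt).round(1)
print('w7 top',raytool((198,260),22-64),raytool((357,260),22-64),'bot',raytool((222,222),22),raytool((330,222),22))
print('w11 top',raytool((235.5,231),25.4-64),raytool((319.5,231),25.4-64),'bot',raytool((248,202),25.4),raytool((306,202),25.4))
Rt=T.inv().as_matrix()@V[:3,:3].T; print(Rt.round(3))
```

```text
w7 top [ 23.  -25.9 -42. ] [ 23.   26.4 -42. ] bot [ 16.  -28.4  22. ] [16.  27.9 22. ]
w11 top [ 31.9 -13.7 -38.6] [ 31.9  14.2 -38.6] bot [ 25.9 -14.9  25.4] [25.9 15.4 25.4]
[[ 0.001  0.962  0.271]
 [ 1.    -0.001  0.   ]
 [ 0.     0.271 -0.962]]
```

Run:
```python
from h import *
import pickle
w=pickle.load(open('w10.pkl','rb'))
f=lambda p,z:toL(ray(w,(p[0]+.5)/4-.5+190,(p[1]+.5)/4-.5+110,z)).round(1)
for p,z in [((279,266),99),((445,266),99),((286,232),42),((432,232),42),((290,567),106),((440,567),106)]: print(z,f(p,z))
```

```text
99 [-111.9  214.3   99. ]
99 [-82.  214.3  99. ]
42 [-113.5  212.1   42. ]
42 [-81.  212.2  42. ]
106 [-110.2  158.6  106. ]
106 [-82.1 158.8 106. ]
```

```bash
python3 -m creep '[[[0.0013,0.004,0.01],[0,0,0]],[[0.0013,0.004,0.025],[0,0,0]],[[0.0013,0.004,0.033],[0,0,0]],[[0.0013,0.004,0.040],[0,0,0]],[[0.0013,0.004,0.047],[0,0,0]],[[0.0013,0.004,0.052],[0,0,0]]]'
python3 - <<'E'
from h import *
o=st(); im=optics.capture('wrist'); crop(im,150,90,400,270,3,'pics/w13c.png')
E
```

```text
t: 20.05
tcp_pos: [557.4, -161.9, 106.7]
tcp_rot: [-2.376, -2.053, 0.011]
force: [-0.8, -0.5, -2.0]
width: 0.346
t 20.05 tcp [ 557.4 -161.9  106.7] loc [ -2.1   0.9 106.7] yang -8.33 tilt 0.42 F [-0.8 -0.5 -2. ] w 0.346
```

View pics/w13c.png

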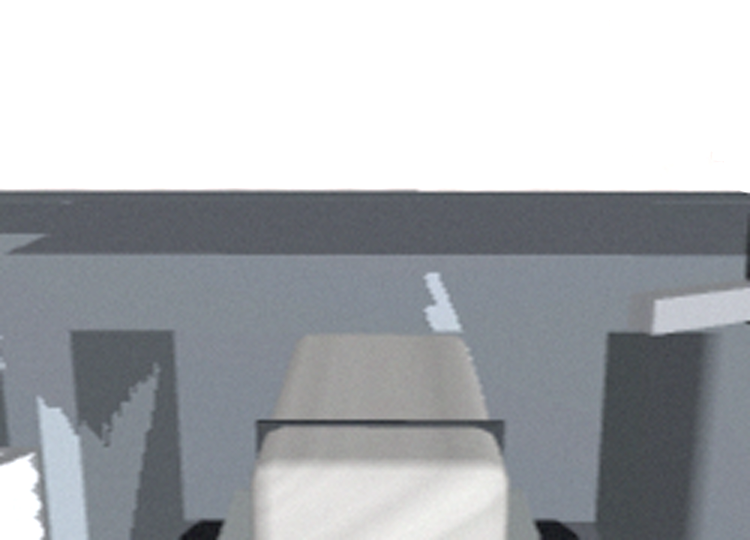

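```bash
python3 -m creep '[[[-0.0008,0,0.008],[0,0,0]],[[-0.0008,0,0.018],[0,0,0]],[[-0.0008,0,0.028],[0,0,0]],[[-0.0008,0,0.038],[0,0,0]],[[-0.0008,0,0.046],[0,0,0]],[[-0.0008,0,0.051],[0,0,0]],[[-0.0008,0,0.053],[0,0,0]],[[-0.0008,0,0.0535],[0,0,0]]]'
python3 - <<'E'
from h import *
o=st()
E
```

```text
t: 21.1
tcp_pos: [556.7, -162.8, 52.8]
tcp_rot: [-2.375, -2.053, 0.012]
force: [-0.2, 0.1, -1.5]
width: 0.347
t 21.1 tcp [ 556.7 -162.8   52.8] loc [-2.7 -0.  52.8] yang -8.34 tilt 0.45 F [-0.2  0.1 -1.5] w 0.347
```

```bash
python3 -m creep '[[[0,0,0.0007],[0,0,0]],[[0,0,0.0014],[0,0,0]]]'; python3 -m creep '[[[0,0,0.0005],[0,0,0]],[[0,0,0.001],[0,0,0]]]'
```

```text
t: 21.35
tcp_pos: [556.8, -162.8, 51.6]
tcp_rot: [-2.376, -2.053, 0.011]
force: [0.3, -0.2, -2.5]
width: 0.346
t: 21.6
tcp_pos: [556.8, -162.8, 50.6]
tcp_rot: [-2.376, -2.053, 0.011]
force: [-0.0, -0.3, -2.3]
width: 0.349
```

```bash
python3 -m creep '[[[0,0,0.0005],[0,0,0]],[[0,0,0.0008],[0,0,0]]]'; python3 -m creep '[[[0,0,0.0004],[0,0,0]],[[0,0,0.0008],[0,0,0]]]'
```

```text
t: 21.85
tcp_pos: [556.9, -162.8, 50.4]
tcp_rot: [-2.376, -2.053, 0.011]
force: [-2.8, 1.4, 6.8]
width: 0.345
t: 22.1
tcp_pos: [556.9, -162.8, 50.4]
tcp_rot: [-2.376, -2.054, 0.011]
force: [-3.9, 1.3, 10.8]
width: 0.348
```

```bash
python3 -m creep '[[[0,0,-0.0003],[0,0,0]],[[0,0,-0.0003],[0,0,0]],[[0,0,-0.0003],[0,0,0]]]' 0.45; python3 -m creep '[[[0,0,-0.01],[0,0,0]],[[0,0,-0.03],[0,0,0]],[[0,0,-0.06],[0,0,0]],[[0,0,-0.1],[0,0,0]],[[0,0,-0.14],[0,0,0]],[[0,0,-0.18],[0,0,0]],[[0,0,-0.2],[0,0,0]],[[-0.02,0,-0.2],[0,0,0]]]'
python3 - <<'E'
from h import *
o=st(); im=optics.capture('wrist'); cv2.imwrite('pics/w14.png',im[:,:,::-1])
w=optics.camera_model('wrist')
import pickle; pickle.dump((w,o),open('w14.pkl','wb'))
E
```

```text
t: 22.48
tcp_pos: [558.8, -163.5, 51.5]
tcp_rot: [2.375, 2.052, -0.008]
force: [6.1, -1.2, 2.8]
width: 0.552
t: 23.48
tcp_pos: [556.6, -182.1, 253.5]
tcp_rot: [2.37, 2.053, -0.006]
force: [0.8, -0.7, -0.1]
width: 0.548
t 23.48 tcp [ 556.6 -182.1  253.5] loc [ 1.000e-01 -1.920e+01  2.535e+02] yang -8.21 tilt 0.4 F [ 0.8 -0.7 -0.1] w 0.548
```

View pics/w14.png

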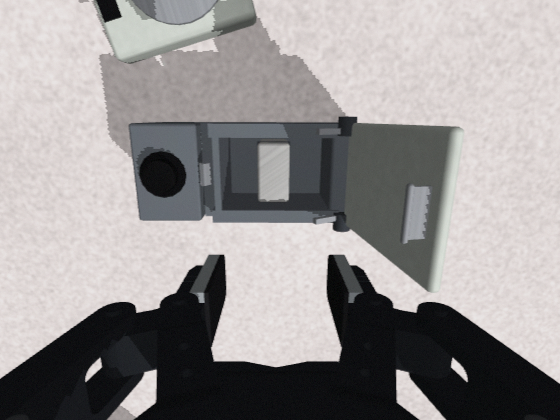

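```bash
python3 -m creep '[[[-0.005,0.03,-0.01],[0,0,0]],[[-0.01,0.06,-0.01],[0,0,0]],[[-0.01,0.09,-0.01],[0,0,0]],[[-0.01,0.09,-0.01],[0,0,0]]]'
python3 - <<'E'
from h import *
o=st(); im=optics.capture('wrist'); cv2.imwrite('pics/w15.png',im[:,:,::-1])
print(rel(L(90,-29,205),-8.4,o))
w=optics.camera_model('wrist')
im=optics.capture('scene'); crop(im,60,40,280,240,3,'pics/s15.png')
E
```

```text
t: 24.02
tcp_pos: [643.3, -208.9, 258.4]
tcp_rot: [2.377, 2.053, -0.013]
force: [-0.1, 0.2, -1.2]
width: 0.546
t 24.02 tcp [ 643.3 -208.9  258.4] loc [ 89.8 -33.  258.4] yang -8.39 tilt 0.47 F [-0.1  0.2 -1.2] w 0.546
(array([0.0044, 0.0005, 0.0534]), array([-0.28,  0.38,  0.02]))
```

View pics/w15.png

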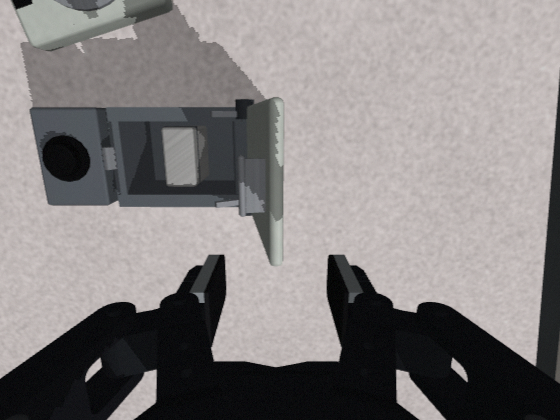

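View pics/s15.png

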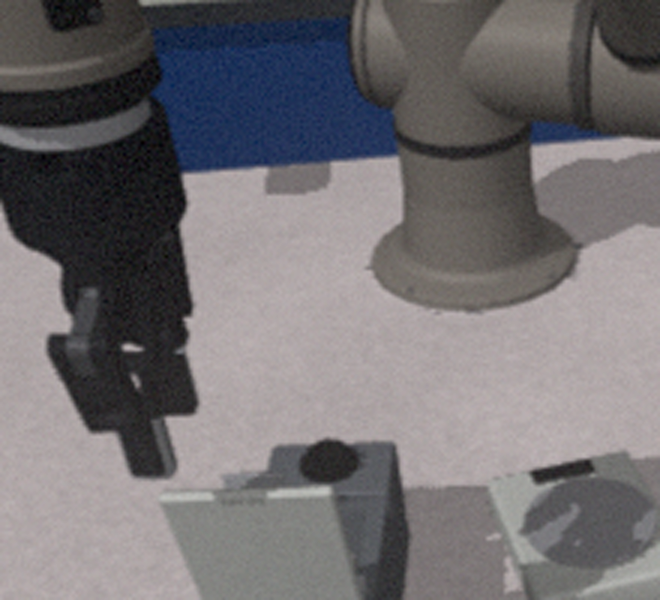

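Run:
```python
from h import *
w=optics.camera_model('wrist')
print('tip axis at z230',proj(w,L(90,-33,230)),proj(w,L(90,-47,230)),proj(w,L(90,-22,230)),proj(w,L(90,45,230)))
print([toL(ray(w,*p,229)).round(1) for p in [(270,265),(283,265),(268,98),(283,98)]])
```

```text
tip axis at z230 [279.1360342  245.32991739] [279.05084721 268.30582057] [279.20553388 226.58506128] [279.68530717  97.18473541]
[array([ 84.8, -45.4, 229. ]), array([ 92.3, -45.4, 229. ]), array([ 84.2,  44.7, 229. ]), array([ 91.6,  44.7, 229. ])]
```

```bash
python3 -m creep '[[[0.004,0,0.015],[0,0,0]],[[0.004,0,0.03],[0,0,0]],[[0.004,0,0.045],[0,0,0]],[[0.004,0,0.053],[0,0,0]],[[0.004,0,0.053],[0,0,0]]]'
python3 - <<'E'
from h import *
o=st()
E
```

```text
t: 24.75
tcp_pos: [642.2, -204.7, 206.0]
tcp_rot: [2.378, 2.053, -0.013]
force: [0.1, -0.7, 0.2]
width: 0.551
t 24.75 tcp [ 642.2 -204.7  206. ] loc [ 88.1 -29.1 206. ] yang -8.39 tilt 0.49 F [ 0.1 -0.7  0.2] w 0.551
```

```bash
python3 -m creep '[[[0,-0.003,0],[0,0,0]],[[0,-0.008,0],[0,0,0]],[[0,-0.013,0],[0,0,0]],[[0,-0.018,0],[0,0,0]],[[0,-0.023,0],[0,0,0]],[[0,-0.027,0],[0,0,0]],[[0,-0.031,0],[0,0,0]],[[0,-0.035,0],[0,0,0]]]' 0.65
python3 - <<'E'
from h import *
o=st(); im=optics.capture('wrist'); cv2.imwrite('pics/w16.png',im[:,:,::-1])
E
```

```text
t: 25.75
tcp_pos: [607.3, -199.6, 206.2]
tcp_rot: [2.378, 2.053, -0.013]
force: [0.5, 0.2, 0.8]
width: 0.35
t 25.75 tcp [ 607.3 -199.6  206.2] loc [ 52.8 -29.1 206.2] yang -8.39 tilt 0.49 F [0.5 0.2 0.8] w 0.35
```

View pics/w16.png

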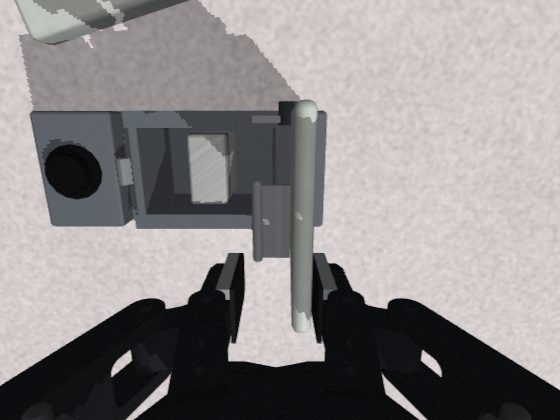

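```bash
python3 -m creep '[[[0,-0.004,0],[0,0,0]],[[0,-0.008,0],[0,0,0]],[[0,-0.012,0],[0,0,0]],[[0,-0.016,0.001],[0,0,0]],[[0,-0.020,0.004],[0,0,0]],[[0,-0.025,0.007],[0,0,0]],[[0,-0.030,0.0095],[0,0,0]],[[0,-0.036,0.0125],[0,0,0]],[[0,-0.0415,0.0155],[0,0,0]],[[0,-0.047,0.019],[0,0,0]]]'
python3 - <<'E'
from h import *
o=st(); im=optics.capture('wrist'); cv2.imwrite('pics/w17.png',im[:,:,::-1])
im=optics.capture('scene'); crop(im,80,60,300,260,3,'pics/s17.png')
E
```

```text
t: 27.05
tcp_pos: [559.8, -192.7, 187.3]
tcp_rot: [-2.378, -2.053, 0.014]
force: [-0.2, 0.2, -0.6]
width: 0.352
t 27.05 tcp [ 559.8 -192.7  187.3] loc [  4.9 -29.2 187.3] yang -8.39 tilt 0.51 F [-0.2  0.2 -0.6] w 0.352
```

View pics/w17.png

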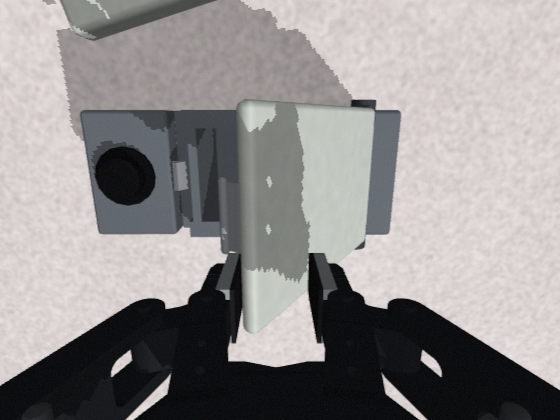

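View pics/s17.png

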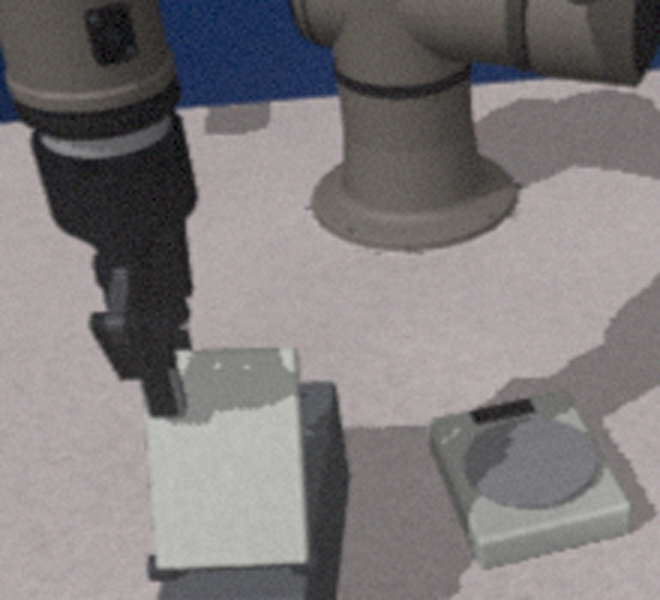

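```bash
python3 -m creep '[[[0,0.001,0],[0,0,0]],[[0,0,0.003],[0,0,0]],[[0,-0.0045,0.007],[0,0,0]],[[0,-0.0095,0.011],[0,0,0]],[[0,-0.014,0.0145],[0,0,0]],[[0,-0.0185,0.018],[0,0,0]],[[0,-0.023,0.022],[0,0,0]],[[0,-0.027,0.0265],[0,0,0]],[[0,-0.0305,0.031],[0,0,0]],[[0,-0.0335,0.0345],[0,0,0]],[[0,-0.0375,0.036],[0,0,0]],[[0,-0.0395,0.036],[0,0,0]]]' 0.45
python3 - <<'E'
from h import *
o=st(); im=optics.capture('wrist'); cv2.imwrite('pics/w18.png',im[:,:,::-1])
im=optics.capture('scene'); crop(im,80,60,300,260,3,'pics/s18.png')
E
```

```text
t: 28.65
tcp_pos: [520.0, -187.0, 151.4]
tcp_rot: [-2.377, -2.052, 0.015]
force: [-0.6, 0.3, 0.8]
width: 0.549
t 28.65 tcp [ 520.  -187.   151.4] loc [-35.3 -29.4 151.4] yang -8.4 tilt 0.53 F [-0.6  0.3  0.8] w 0.549
```

View pics/w18.png

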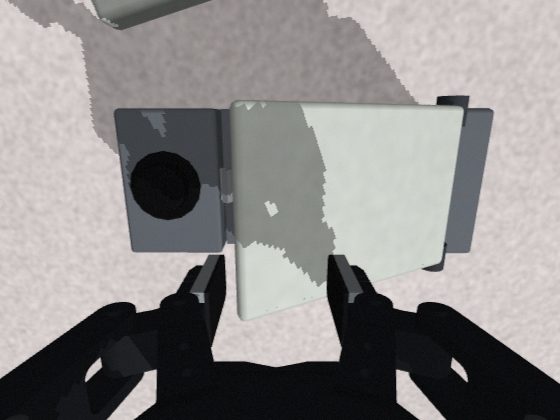

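View pics/s18.png

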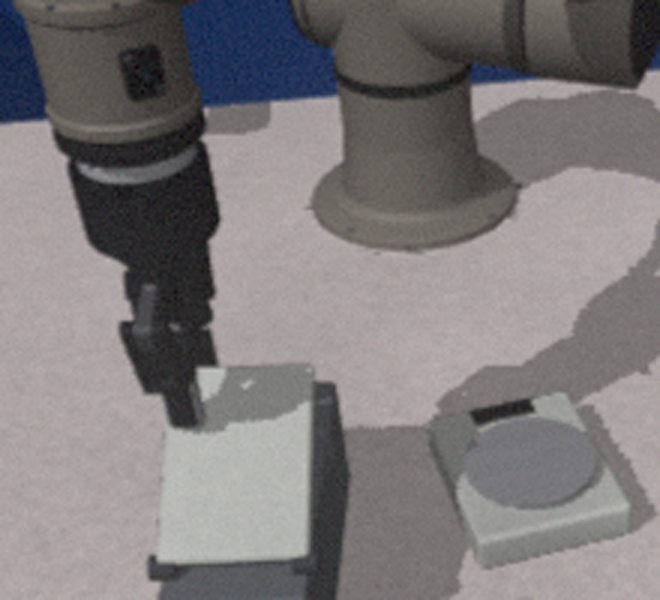

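```bash
python3 -m creep '[[[0,0.001,-0.03],[0,0,0]],[[0,0.001,-0.055],[0,0,0]],[[0.015,-0.005,-0.055],[0,0,0]],[[0.029,-0.010,-0.055],[0,0,0]],[[0.029,-0.010,-0.045],[0,0,0]],[[0.029,-0.010,-0.045],[0,0,0]]]' 1
python3 - <<'E'
from h import *
o=st()
E
```

```text
t: 29.5
tcp_pos: [514.1, -156.2, 194.7]
tcp_rot: [-2.375, -2.051, 0.017]
force: [-0.1, 0.5, 0.8]
width: 0.003
t 29.5 tcp [ 514.1 -156.2  194.7] loc [-45.8   0.3 194.7] yang -8.37 tilt 0.65 F [-0.1  0.5  0.8] w 0.003
```

```bash
python3 -m creep '[[[0,0,0.012],[0,0,0]],[[0,0,0.021],[0,0,0]],[[0,-0.001,0.027],[0,0,0]],[[0,-0.002,0.032],[0,0,0]],[[0,-0.003,0.037],[0,0,0]],[[0,-0.004,0.042],[0,0,0]],[[0,-0.005,0.047],[0,0,0]],[[0,-0.006,0.052],[0,0,0]],[[0,-0.007,0.057],[0,0,0]],[[0,-0.008,0.062],[0,0,0]],[[0,-0.009,0.067],[0,0,0]],[[0,-0.009,0.070],[0,0,0]]]'
python3 - <<'E'
from h import *
o=st()
E
```

```text
t: 31.0
tcp_pos: [504.2, -155.1, 124.4]
tcp_rot: [-2.374, -2.051, 0.017]
force: [-1.2, 0.8, 1.4]
width: -0.0
t 31.0 tcp [ 504.2 -155.1  124.4] loc [-5.570e+01 -1.000e-01  1.244e+02] yang -8.36 tilt 0.67 F [-1.2  0.8  1.4] w -0.0
```

```bash
python3 -m creep '[[[0,0,0.003],[0,0,0]],[[0,0,0.006],[0,0,0]],[[0,0,0.009],[0,0,0]],[[0,0,0.0115],[0,0,0]],[[0,0,0.0135],[0,0,0]],[[0,0,0.015],[0,0,0]],[[0,0,0.015],[0,0,0]]]'
python3 - <<'E'
from h import *
o=st()
im=optics.capture('scene'); crop(im,80,100,300,300,3,'pics/s19.png')
E
```

```text
t: 31.88
tcp_pos: [504.2, -155.2, 109.3]
tcp_rot: [-2.375, -2.051, 0.017]
force: [-0.4, 0.4, 1.7]
width: 0.001
t 31.88 tcp [ 504.2 -155.2  109.3] loc [-55.7  -0.2 109.3] yang -8.37 tilt 0.66 F [-0.4  0.4  1.7] w 0.001
```

View pics/s19.png

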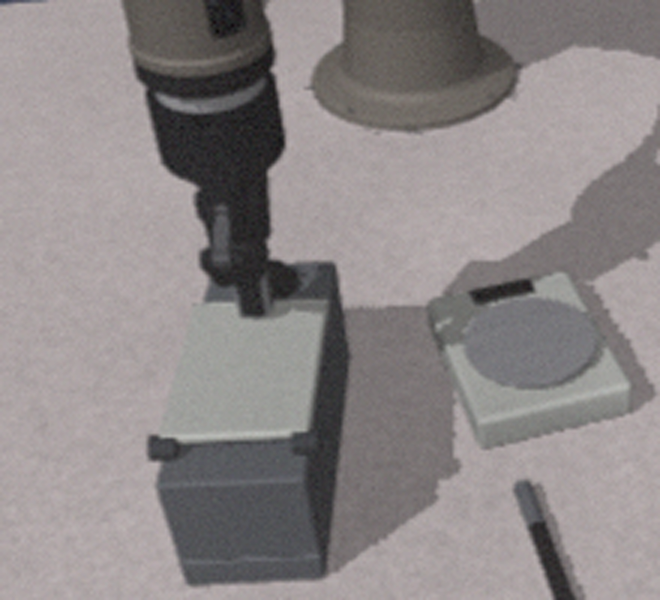

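Nearly flush; the force is only 1.7 N, so I keep pressing in small steps.

```bash
python3 -m creep '[[[0,0,0.0007],[0,0,0]],[[0,0,0.0014],[0,0,0]]]'; python3 -m creep '[[[0,0,0.0007],[0,0,0]],[[0,0,0.0014],[0,0,0]]]'
```

```text
t: 32.17
tcp_pos: [504.2, -155.2, 107.9]
tcp_rot: [-2.375, -2.051, 0.017]
force: [-1.5, 0.4, 2.4]
width: 0.0
t: 32.42
tcp_pos: [504.3, -155.2, 107.5]
tcp_rot: [-2.375, -2.051, 0.016]
force: [-5.0, 2.5, 14.2]
width: 0.006
```

```bash
python3 -m creep '[[[0,0,0.0005],[0,0,0]],[[0,0,0.0005],[0,0,0]]]'; python3 -m creep '[[[0,0,-0.002],[0,0,0]],[[0,0,-0.01],[0,0,0]],[[0,0,-0.03],[0,0,0]],[[0,0,-0.06],[0,0,0]],[[-0.05,-0.05,-0.11],[0,0,0]],[[-0.05,-0.05,-0.14],[0,0,0]],[[-0.05,-0.05,-0.14],[0,0,0]]]'
python3 - <<'E'
from h import *
o=st(); im=optics.capture('wrist'); cv2.imwrite('pics/w20.png',im[:,:,::-1])
im=optics.capture('scene'); crop(im,80,100,300,300,3,'pics/s20.png')
w=optics.camera_model('wrist'); print(proj(w,L(-70,46,101)),proj(w,L(-70,-46,101)))
E
```

```text
t: 32.67
tcp_pos: [504.2, -155.2, 107.6]
tcp_rot: [-2.375, -2.052, 0.016]
force: [-3.4, 0.1, 7.5]
width: -0.004
t: 33.55
tcp_pos: [449.7, -198.5, 252.2]
tcp_rot: [2.376, 2.048, -0.013]
force: [0.5, -0.3, -0.1]
width: -0.005
t 33.55 tcp [ 449.7 -198.5  252.2] loc [-103.3  -51.   252.2] yang -8.47 tilt 0.54 F [ 0.5 -0.3 -0.1] w -0.005
[319.75164308  82.52946357] [315.90558229 192.51716457]
```

View pics/w20.png

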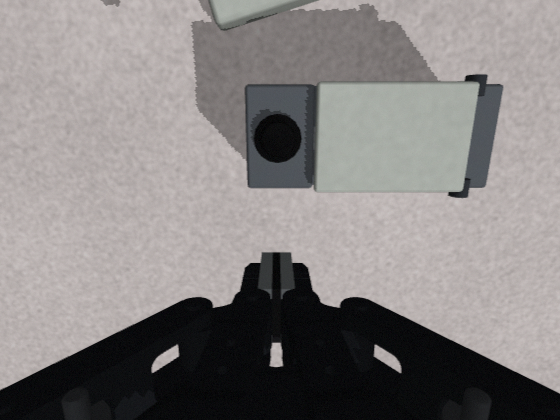

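View pics/s20.png

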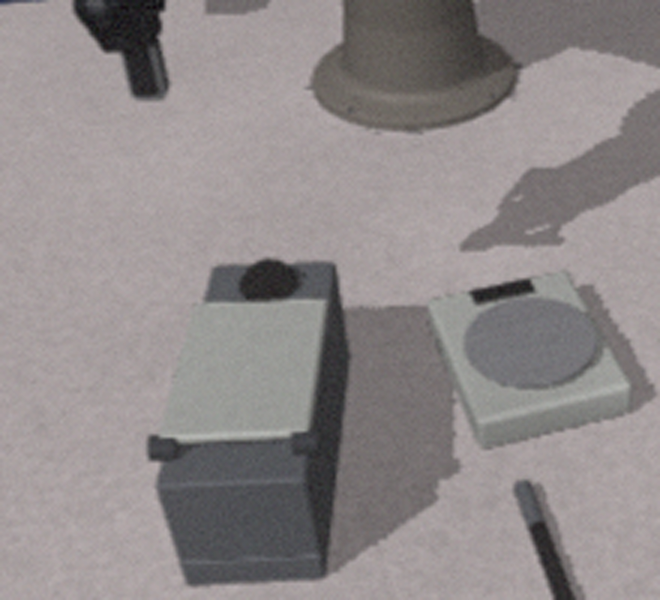

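Run:
```python
from h import *
a=optics.capture('scene'); cv2.imwrite('pics/s21.png',a[:,:,::-1])
b=cv2.imread('pics/scene0.png')[:,:,::-1]
d=cv2.absdiff(a,b).max(2); print('lid',d[185:265,130:200].mean(),'marker',d[255:315,245:280].mean(),'rack',d[195:295,325:400].mean())
crop(a,230,170,420,310,4,'pics/s21c.png')
```

```text
lid 3.7975 marker 3.8661904761904764 rack 5.371866666666667
```

View pics/s21c.png

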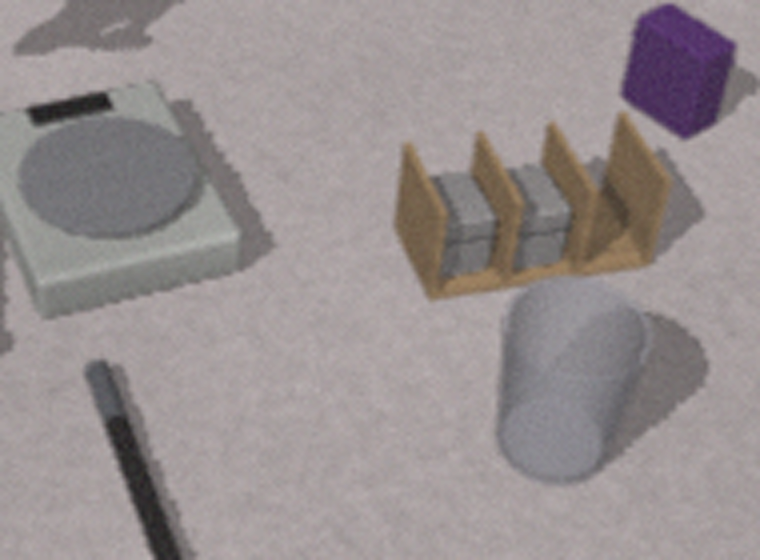

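The picture shows the lid shut, the pan empty and the left bay of the rack empty. The short tins, beaker, marker and purple block have not moved, so I hand the job in.

```bash
python3 -c "
from workcell import order
print(order.hand_in())"
```

```text
the job is handed in; nothing more can be done
None
```

The job is done and handed in at about 33.7 s of the 72 s allowed; the hand-in reports no verdict.

- **Lid opened:** I pressed the button and the lid popped up. I then led it back with the closed fingers until it rested fully open; the force was about 3 N when read part-way.
- **Pan:** I lifted the tall tin out by its narrow ends. It stood about 1–2.5 mm from the pan's centre, released for about 3 s.
- **Chamber:** I took the tin again by its broad faces and set it on the chamber floor, touching down at about 7–11 N. The picture taken with the lid still open shows it upright, with a broad face towards the button.
- **Lid closed:** I guided the lid over between the fingers down to its springs. I then pressed it until flush, at about 14 N, and it stayed down once I let go.

**Last checks:** The final picture shows the lid closed as at the start. The pan and the tin's bay are empty, and the short tins, beaker, marker and purple block have not moved. The robot is clear of everything.

**What disagreed or was off:**
- The top and wrist cameras differed by 2–3 mm, so I used averages and the relative view of the tin against the chamber rim.
- The tin briefly pressed the pan at about 17 N. I backed off 1 mm before letting go, so it may have dropped by up to about 1 mm.
- About 6 N of sideways force showed as the fingers opened in the chamber. The tin looked undisturbed afterwards.

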